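Clamp a specimen carrier in the stage's sprung slide holder

ROBOT

A 6-joint arm with a two-finger parallel gripper is mounted at the origin on the work surface. World frame = base frame: x ahead of the robot, y to its left, z up, the work surface at z = 0. Lengths are in m, angles in degrees, forces in N, time in s.
With the tool pointing down it reaches from about 0.25 to 0.725 m from the base axis. Payload 9.7 kg.
Tool frame: the origin (TCP) lies at the very end of the fingers, on their centre line; the grasp point (between the pads) lies 19 mm behind it; z points along the fingers, y is the direction in which the jaws open and shut (so a half turn about z gives the same grasp; the last joint's range is limited). The gripper opens to 85 mm and grips with 20 to 120 N. Pads are 22 mm wide; open, the fingers measure 114 mm over their backs; the gripper's body (76 mm by 85 mm) begins 54 mm behind the grasp point. The pads swing forward as they close: fully open they stand 13 mm farther back than shut.
Start: joints at [76.031, 4.979, 10.078, 95.1, 0, 90], TCP at [0.133, 0.534, 0.231] pointing down, gripper open.
Joint ranges: [-179.16, 179.16], [-48.56, 103.87], [-65.8, 70.77], [-126.05, 130.52], [-82.76, 87.17], [-180, 180]. Speed limits (degrees/s): [127.2, 127.2, 147.25, 180, 180, 180].

INTERFACE

Orientations are given as [roll, pitch, yaw] about the fixed x, y, z axes, in that order (R = Rz(yaw) Ry(pitch) Rx(roll)).
In Python, from workcell import bot gives the robot as it stands. The module is installed in compiled form; this text tells all that it offers.
- The arm moves only by the tool step_arm, never from a script. Its arguments are lists of equal length, an entry for each row: "dr": the turn, a rotation vector about the tool's x, y, z in rad, a list of three; "xyz": the shift along the tool's x, y, z in units of 40 mm (1.0 is 40 mm), a list of three; "gripper": the opening, from 0 (shut) to 1 (fully open). In form: {"dr": [[wx, wy, wz], ...], "xyz": [[x, y, z], ...], "gripper": [gripper, ...]}. A call has exactly 8 rows; each row is the pose to reach, as a shift and turn from the pose commanded when the call began, along the tool's axes at that moment; what a row does not reach only later rows make up. A row lasts 1/10 s, in which the tool goes at most 50 mm and 8.59 degrees, less where a joint would pass 70% of its speed; a pose out of reach is approached as far as the arm can. A call with a gripper value outside its range is refused whole. The fingers move at their own pace and stop on an object; "squeeze" is the grip in N (left out, the last holds). Time passes only in rows, so rows that repeat a pose let the fingers close, or fill a call up. It gives the time, the measured TCP pose, the force and the opening at its end, in the units of the state.
- bot.get_obs(): the state, without advancing time (a new reading comes with each control period).
- bot.camera(name): name is "side" or "top" or "wrist"; returns a dict with "image" (480x640x3 uint8, red, green, blue), "camera_matrix" (3x3 intrinsics, pixels), "R" (3x3) and "t" (3): a world point X has camera coordinates R X + t. Camera axes: x right, y down, z forward; pixel columns grow to the right and rows downward; lengths in m; the calibration is good to about 2 mm. A picture is of the moment at which its call begins. There is no depth.
- bot.job_done(): hands the job in, once; it reports no verdict.
Trained networks look in a picture, given as the dict that the camera call returned (one of the last four; its "shot" number tells which), for a name from the list of things; names that differ only in an ending like _2 or _b are one class to them, and where a whole thing is asked for, a point or a joint stands for the part that bears it (a point fixed in the world has none). Each returns a list of dicts, best first, with "p" (0 to 1); they miss things now and then, are a little off and sometimes report something else, mostly with a low value. They report only what shows in the picture. A call takes as long as a camera call. They do not tell look-alikes from the thing itself.
- bot.regions_of(picture, thing): "region" (480x640 bool, what is visible of it) and "box" ([centre column, centre row, width, height] in pixels, round what is visible of it).
The state is a dict: "time": time; "q": joint angles; "qd": joint speeds; "joint_efforts": joint torques, N m; "ee_pos": TCP position; "tcp_rot": TCP orientation; "wrist_force": force on the tool from outside, world axes, zero at the start; "torque": the same for the moment, N m; "opening": finger opening in m.
Only numpy, scipy, OpenCV 4.12 (cv2) and the standard library are available. Lean on these libraries where they do the work, as an engineer would, in place of code of your own. Each camera call takes 0.05 s, during which the arm holds its last target.

TASK

Load the carrier with the green grip into the slide holder of the microscope stage, its grip at the end away from the blue end stop: use the carrier's own long side to draw back the sprung curved arm by its orange pin, lay the carrier flat, slide it under the lip against the white fixed edge and press it gently, for a moment, against the brass screw of the end stop. Then let go so that the arm clamps it there. Do not let the arm snap back or force the carrier, and leave the red-grip carrier, the dish, the objective and the mouse where they are.

Things in the scene. Friction and masses are not known exactly. Their poses are not given: they have to be found in the camera images.
- carrier: Carrier to load: golden metal plate 100 (own x) x 60 (y) x 8 mm, 0.11 to 0.2 kg, with an upright green grip on its -x half and a glass window on its +x half. Load it with its x along the stage's x, so the grip is at the end away from the blue stop. Origin: centre of the underside, z up. Starts flat on the bench in one of two places, the red one in the other, x roughly along world x.
- carrier_grip (a point): Centre of the top of the green grip, 42 mm above the carrier's underside, 22 mm to -x of its origin. The grip is 36 (own x) x 12 (y) mm and stands from 8 to 42 mm above the underside. Take it from above across its 12 mm, with the fingertips 14 to 20 mm above the carrier's underside, so that the opening fingers clear rail and arm.
- spare: An identical carrier with a red grip. Leave alone.
- stage: Microscope scanning stage, 230 (x) x 190 (y) x 50 mm, fixed to the bench; yaw varies. Its flat dark top plate lies 50 mm above the bench and carries the white fixed edge on its +y side, the blue stop at its +x end and the sprung curved arm on its -y side. Origin on the underside, below seat.
- edge (a point): Foot of the fixed edge's inner face, 30 mm to +y of seat. The edge is a white rail along stage x, from x -60 to +60 mm, 7 mm high. From x 10 to 55 mm it is 13 mm high with a lip that overhangs 5 mm to -y, the lip's underside 10 mm above the plate: the 8 mm carrier slides under it, and passes down beside it only when more than 5 mm off the rail's face.
- seat (a point): Point on the stage's plate surface, axes parallel to the stage's: a carrier seated against the fixed edge has its origin at y = 0, z = 0 of this frame and its x along the stage's x; its x follows from the end stop.
- stop: Blue end stop, 14 (x) x 34 (y) x 10 mm, fixed on the plate near its +x end, at a place along x that varies; axes as the stage's. Origin: centre of its underside. A rigid brass screw, 8 mm thick, projects from its -x face (7 mm from the origin) by 2 to 14 mm, set by hand and not reported: the seated carrier's origin is 59 to 71 mm to -x of this origin, at the place found by feel.
- clip_pin (a point): Top centre of the upright orange pin at the arm's tip, 8 mm diameter, 1 to 29 mm above the plate. It is higher than the rail, so a carrier held level with its underside about 17 mm above the plate can push it to -y. At rest it is at x 20, y -28 mm of the seat frame: its near face stands 6 mm inside the seated carrier's place.
- pivot (a point): Top of the arm's grey pivot post, radius 9 mm, 13 mm high above the plate, at x -85, y -40 mm of the seat frame. From it the curved steel bar (8 mm thick, 2 to 10 mm above the plate) bulges out to 77 mm to -y of seat and comes back to the pin.
- clip (a joint): Angle of the sprung arm, rad: 0 at rest, growing as the pin goes to -y (105 mm of travel per rad), at most 0.45. About 0.06 with a carrier clamped, 0.13 with the carrier 8 mm off the fixed edge. The spring pushes the pin to +y with 1 N at rest, 2 N clamped, 3.3 N at 0.13. Sliding the clamped carrier along the edge meets some newtons of friction. Let slip, the arm snaps back.
- dish: Covered glass dish, 60 mm across, 17 mm high. Leave alone. Origin at the centre of its underside.
- objective: Steel microscope objective standing upright, 34 mm across, 50 mm high. Leave alone. Origin at the centre of its underside.
- mouse: Black computer mouse 100 x 58 x 26 mm. Leave alone. Origin at the centre of its underside.
Not all that is in view belongs to the job. Leave any pink or turquoise look-alike of the carrier alone.

How it is judged (in metres and radians):
On the way, in this order (a step that is already met when the one before it is completed fails the run):
1. the sprung arm is drawn back with the carrier (value of joint clip above 0.085 rad and horizontal distance between carrier and seat below 0.04 m), for 0.1 s.
2. the carrier, flat under the lip against the fixed edge with the arm against it, is pressed against the end stop with more than 1 N (y of carrier in the frame of seat above -0.003 m and z of carrier in the frame of seat below 0.0018 m and value of joint clip between 0.035 and 0.085 rad and contact force between carrier and stop above 1 N), for 0.1 s.
At the end, for the whole second after the job is handed in: The green carrier, let go and at rest, lies flat on the plate under the lip, its grip away from the stop, within 1.8 mm of the fixed edge and parallel to it (0.04 rad), where it met the stop's screw (origin 57 to 72.8 mm from the stop's), and the sprung arm clamps it (y of carrier in the frame of seat between -0.0018 and 0.0018 m and x of carrier in the frame of stop between -0.0728 and -0.057 m and z of carrier in the frame of seat between -0.0015 and 0.0015 m and angle between the x axis of carrier and the x axis of stage, either way round below 0.04 rad and angle between carrier's own z axis and vertical below 0.03 rad and value of joint clip between 0.035 and 0.085 rad and linear speed of carrier below 0.01 m/s and x of carrier_grip in the frame of seat below 0 m); the robot touches nothing.
It fails at once if the carrier is jammed against the stage or the arm (over 40 N) (contact force between carrier and stage above 40 N).
It fails at once if the end stop is rammed (over 20 N) (contact force between carrier and stop above 20 N).
It fails at once if the sprung arm snaps back (velocity of joint clip below -2.5 rad/s).
It fails at once if the red carrier, dish, objective or mouse is moved by over 10 mm (distance of any of spare, dish, objective, mouse from where it was at the start of the episode above 0.01 m).
It also fails if it takes over 67 s, if anything falls off the work surface, if the arm or the gripper's body presses on something with over 40 N, if the wrist force passes 120 N, or if a joint passes its speed limit or range.

## Working session

There is one attempt and no reset: what is moved stays moved. The work goes in short steps, Python scripts to look and compute and a tool call to move; the robot and the scene stay as the last step left them, time stands still between calls to the robot, and variables do not carry over. Pictures are saved under pics/ and viewed, and the job is handed in when it is done.

Besides the shell and the picture viewer there is one more tool, called after "Request:" as name(argument=value, ...) on one line, values as JSON. step_arm: Moves the arm, as the interface text tells. Its arguments: {"type":"object","properties":{"dr":{"type":"array"},"xyz":{"type":"array"},"gripper":{"type":"array"},"squeeze":{"type":"number"}},"required":["dr","xyz","gripper"]}

```bash
mkdir -p pics; cat > h.py <<'E'
import numpy as np, cv2
from workcell import bot
def snap(n,fn):
    c=bot.camera(n); cv2.imwrite('pics/'+fn,cv2.cvtColor(c['image'],cv2.COLOR_RGB2BGR)); return c
def ray(c,u,v,z):
    K=c['camera_matrix'];R=c['R'];t=c['t']
    d=R.T@np.linalg.inv(K)@np.array([u,v,1.]); o=-R.T@t
    return o+d*(z-o[2])/d[2]
def proj(c,X):
    p=c['camera_matrix']@(c['R']@np.array(X,float)+c['t']); return p[:2]/p[2]
E
python3 - <<'E'
from h import *
o=bot.get_obs()
for k,v in o.items(): print(k,v)
for n in ['top','side','wrist']:
    c=snap(n,n+'0.png')
    print(n,c['t'],-c['R'].T@c['t'],c['R'][2])
    if n!='wrist':
        for th in ['carrier','spare','carrier_grip','stage','stop','clip_pin','pivot','clip','edge']:
            try: print(th,[(r['p'],[round(float(x),1) for x in r['box']]) for r in bot.regions_of(c,th)][:4])
            except Exception as e: print(th,e)
E
```

```text
time 0.0
q [ 7.60296958e+01  5.00991074e+00  1.00320527e+01  9.50999527e+01
 -1.46166393e-03  8.99999472e+01]
qd [ 0.06073579 -0.02183604 -0.05393533  0.04075314 -0.03249267  0.04020553]
joint_efforts [ 2.38587359e-03 -5.20382380e+01  4.64809585e+01  1.59718422e-02
  1.47315877e-04 -1.05526178e-05]
ee_pos [0.13272752 0.53348871 0.23057298]
tcp_rot [-1.79922189e+02  1.46159089e-03  1.66029751e+02]
wrist_force [ 0.92958527 -0.53228044  0.42522635]
torque [0.04225794 0.04374068 0.00342574]
opening 0.08529211565692894
top [-0.08926541  0.456229    1.28425172] [ 0.23964707 -0.08495187  1.34192703] [ 0.16464177  0.00110826 -0.98635281]
carrier [(0.83, [390.1, 238.7, 38.3, 42.7]), (0.71, [442.6, 273.2, 37.6, 47.4]), (0.6, [353.6, 294.3, 40.5, 40.4]), (0.58, [275.5, 294.6, 44.2, 38.1])]
spare [(0.9, [167.6, 254.6, 36.9, 43.2]), (0.68, [311.7, 194.9, 92.4, 107.7])]
carrier_grip [(0.96, [276.8, 293.5, 44.5, 45.6]), (0.91, [442.0, 274.1, 37.6, 41.6]), (0.88, [385.8, 236.3, 37.4, 44.2]), (0.85, [353.9, 296.8, 46.2, 41.0])]
stage [(0.81, [309.6, 194.1, 93.8, 105.8])]
stop [(0.59, [305.2, 164.8, 1
[... 448 characters left out ...]
4.7, 36.1]), (0.73, [278.8, 301.0, 34.2, 41.3]), (0.69, [352.4, 306.2, 44.3, 26.4]), (0.62, [253.4, 250.8, 30.0, 23.3])]
spare [(0.68, [254.8, 186.2, 31.3, 21.0])]
carrier_grip [(0.94, [254.6, 249.2, 29.1, 30.1]), (0.92, [340.5, 368.9, 51.4, 29.0]), (0.72, [248.5, 369.5, 53.4, 33.7]), (0.62, [353.8, 307.4, 43.1, 27.1])]
stage [(0.59, [347.7, 242.9, 108.8, 69.0])]
stop []
clip_pin [(0.63, [341.3, 236.4, 40.8, 24.9])]
pivot [(0.9, [352.1, 241.3, 110.8, 73.8]), (0.57, [371.6, 221.2, 11.2, 12.7])]
clip [(0.69, [338.6, 235.5, 32.3, 24.0])]
edge [(0.85, [350.0, 241.3, 114.6, 76.0])]
wrist [-0.54929715 -0.0422554   0.38137671] [0.05310698 0.55323488 0.37426179] [ 0.31071043 -0.07835903 -0.94726918]
```

```bash
cd pics; python3 - <<'E'
import cv2
a=cv2.imread('top0.png'); cv2.imwrite('t0c.png',cv2.resize(a[120:360,140:480],None,fx=2.3,fy=2.3,interpolation=cv2.INTER_CUBIC))
a=cv2.imread('side0.png'); cv2.imwrite('s0c.png',cv2.resize(a[160:420,180:480],None,fx=2.3,fy=2.3,interpolation=cv2.INTER_CUBIC))
E
```

```text
(no output)
```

View pics/t0c.png

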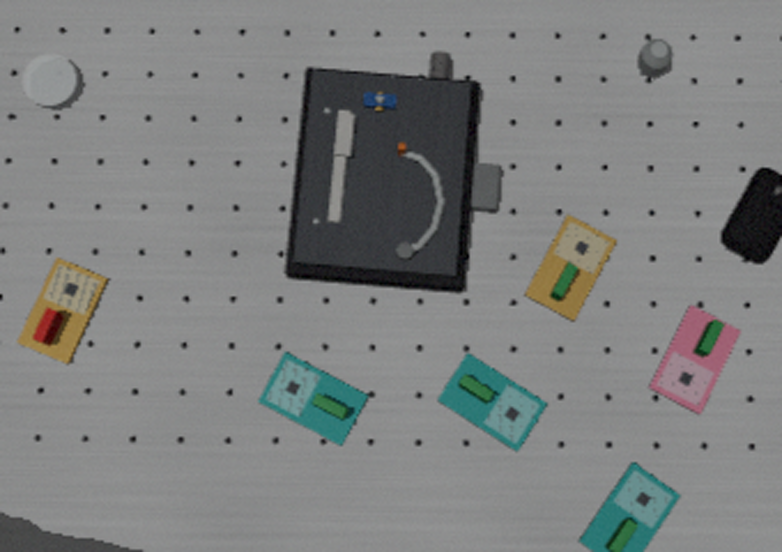

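View pics/s0c.png

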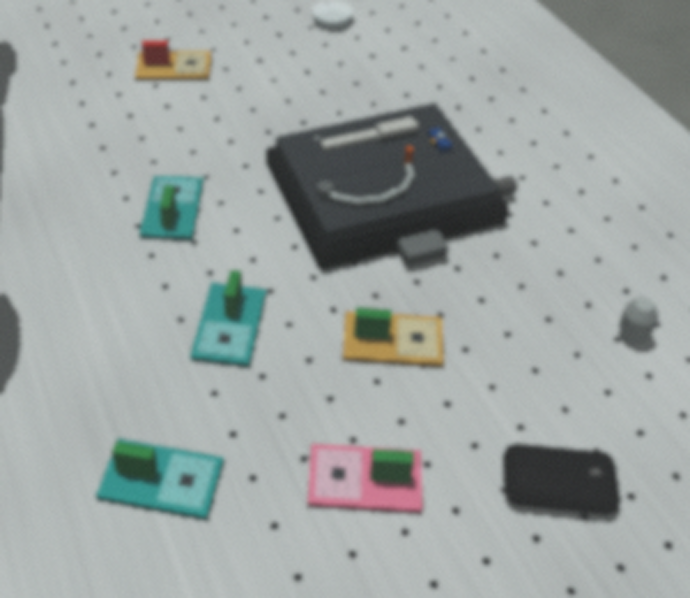

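View pics/wrist0.png

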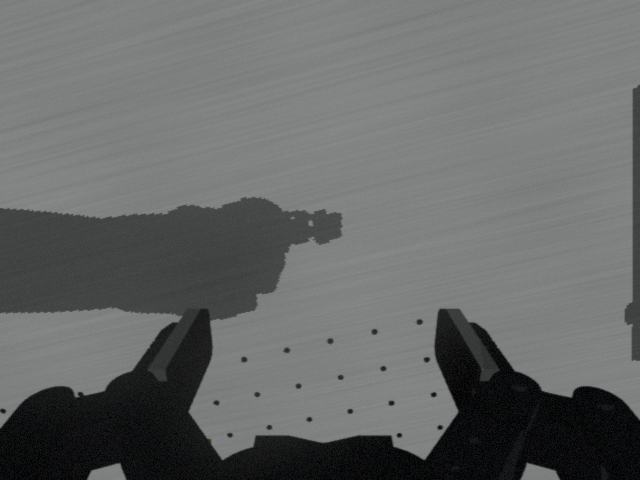

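Look-alikes in the top picture: gold with green grip (388,236); turquoise (276,293), (354,295) and (414,355); pink (442,275); gold with red grip (168,254). I choose the gold one with the green grip at (388,236).

```bash
python3 - <<'E'
from h import *
c=snap('top','t1.png')
im=cv2.cvtColor(c['image'],cv2.COLOR_RGB2BGR)
cv2.imwrite('pics/t1car.png',cv2.resize(im[205:270,350:430],None,fx=8,fy=8,interpolation=cv2.INTER_CUBIC))
cv2.imwrite('pics/t1stage.png',cv2.resize(im[140:250,255:365],None,fx=5.4,fy=5.4,interpolation=cv2.INTER_CUBIC))
s=bot.camera('side'); ims=cv2.cvtColor(s['image'],cv2.COLOR_RGB2BGR)
cv2.imwrite('pics/s1car.png',cv2.resize(ims[280:330,320:385],None,fx=10,fy=10,interpolation=cv2.INTER_CUBIC))
cv2.imwrite('pics/s1stage.png',cv2.resize(ims[195:290,290:410],None,fx=6,fy=6,interpolation=cv2.INTER_CUBIC))
for r in bot.regions_of(c,'carrier'):
    print(r['p'],r['box'],ray(c,r['box'][0],r['box'][1],0.008))
print(bot.get_obs()['time'])
E
```

```text
0.84 [353.9, 293.9, 41.9, 41.0] [ 0.34227295 -0.17695924  0.008     ]
0.8 [442.4, 275.8, 35.8, 43.3] [ 0.3888889  -0.39177535  0.008     ]
0.7 [388.0, 237.9, 41.0, 43.9] [ 0.48069851 -0.26052811  0.008     ]
0.59 [414.0, 346.1, 44.8, 51.5] [ 0.22009466 -0.32000754  0.008     ]
1.2
```

View pics/t1car.png

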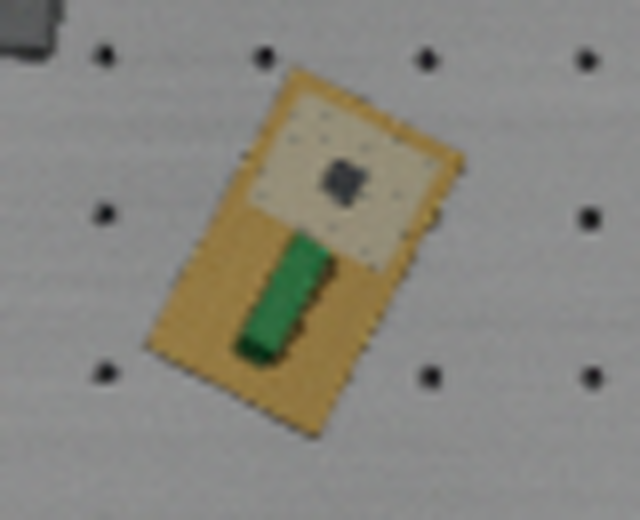

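View pics/t1stage.png

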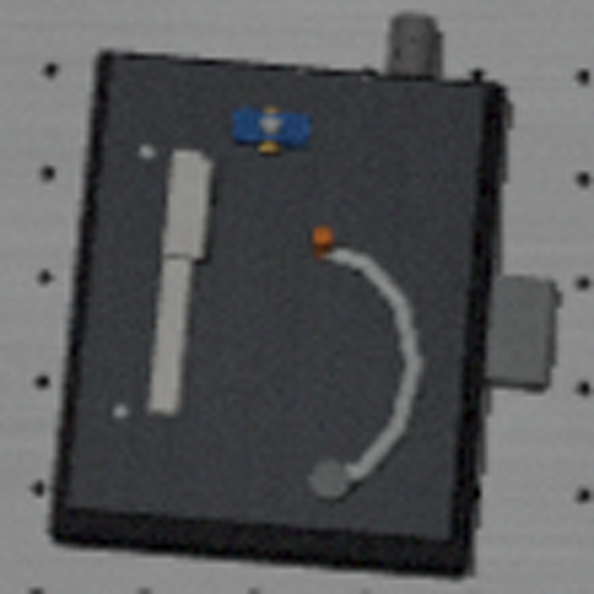

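View pics/s1stage.png

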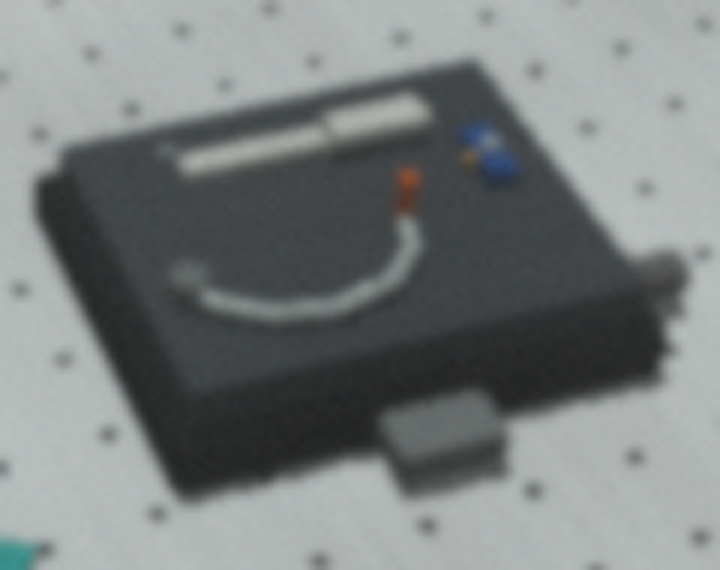

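```bash
cat > fit.py <<'E'
from h import *
from scipy.optimize import least_squares
def fit(obs,x0,bias=True):
    cams=[o[0] for o in obs]
    def T(p,X): 
        cc,ss=np.cos(p[2]),np.sin(p[2]); return np.array([p[0]+cc*X[0]-ss*X[1],p[1]+ss*X[0]+cc*X[1],X[2]])
    def f(p): return np.concatenate([proj(c,T(p,X))-uv for c,X,uv in obs])
    r=least_squares(f,x0,loss='soft_l1'); return r.x,f(r.x).reshape(-1,2)
def up(pts,s,off): return [((a+.5)/s-.5+off[0],(b+.5)/s-.5+off[1]) for a,b in pts]
E
python3 - <<'E'
from fit import *
t=bot.camera('top'); s=bot.camera('side')
X=np.array([[-85,-40,63],[20,-28,79],[-60,30,57],[10,25,63],[55,25,63]])/1000.
T=up([(330,479),(323,236),(182,413),(205,260),(212,160)],5.4,(255,140))
S=up([(188,272),(407,173),(187,178),(333,152),(432,122)],6,(290,195))
tops=[(t,x,np.array(u)) for x,u in zip(X,T)]; sides=[(s,x,np.array(u)) for x,u in zip(X,S)]
for o in (tops,sides,tops+sides):
    x,r=fit(o,[.55,0,0]); print(x,np.degrees(x[2])); print(r.round(1).tolist())
    P=x
cc,ss=np.cos(P[2]),np.sin(P[2])
for nm,c,uv,z in [('stop',t,up([(270,127)],5.4,(255,140))[0],.06),('tip',t,up([(268,149)],5.4,(255,140))[0],.055),('stops',s,up([(490,153)],6,(290,195))[0],.058),('tips',s,up([(466,158)],6,(290,195))[0],.055)]:
    w=ray(c,*uv,z); d=w[:2]-P[:2]; print(nm,w,cc*d[0]+ss*d[1],-ss*d[0]+cc*d[1])
Xc=np.array([[50,30,8],[50,-30,8],[-50,-30,8],[-50,30,8],[-4,6,42],[-4,-6,42],[-40,-6,42],[-40,6,42]])/1000.
T=up([(295,68),(465,160),(318,437),(148,345),(300,232),(333,250),(270,350),(237,342)],8,(350,205))
x,r=fit([(t,a,np.array(u)) for a,u in zip(Xc,T)],[.48,-.26,-.4]); print(x,np.degrees(x[2]));print(r.round(1).tolist())
x,r=fit([(t,a,np.array(u)) for a,u in zip(Xc[:4],T)],[.48,-.26,-.4]); print(x,np.degrees(x[2]));print(r.round(1).tolist())
print(bot.get_obs()['tcp_rot'],bot.get_obs()['q'])
E
```

```text
[ 0.57888424 -0.04980352 -0.06846069] -3.9225085686591386
[[0.5, 0.1], [0.3, -0.1], [-0.6, 0.2], [-0.3, -0.4], [0.1, 0.1]]
[ 0.5807318  -0.05080256 -0.08582286] -4.917287801601592
[[-0.1, 0.8], [0.2, 1.3], [-0.2, -0.5], [0.7, -1.9], [-0.5, -0.1]]
[ 0.57963482 -0.05021826 -0.07271535] -4.166282375369184
[[0.5, -0.1], [0.5, -0.3], [-0.5, -0.2], [-0.1, -0.7], [0.3, -0.3], [-0.3, 1.0], [-0.2, 1.1], [-0.7, -0.4], [0.1, -2.0], [-1.2, -0.3]]
stop [ 0.65218528 -0.05395544  0.06      ] 0.07263025062863289 0.0015435721548125603
tip [ 0.64353405 -0.05310124  0.055     ] 0.06393981908826545 0.001766996622485729
stops [ 0.65524037 -0.05613089  0.058     ] 0.07583530984844543 -0.00040417101375197183
tips [ 0.64562045 -0.05193383  0.055     ] 0.06593588984773921 0.0030829023377937593
[ 0.48557373 -0.26001945 -0.49357535] -28.279784632678016
[[0.0, -0.3], [0.3, -0.3], [-0.2, 0.3], [-0.6, -0.0], [-0.4, 0.1], [-0.1, 0.2], [0.7, 0.7], [0.4, -0.7]]
[ 0.48539409 -0.26033031 -0.48808173] -27.965023110621864
[[0.0, -0.2], [0.4, -0.3], [0.1, 0.3], [-0.5, 0.2]]
[ 1.79999761e+02 -5.55947353e-04  1.66032650e+02] [7.60316749e+01 4.97921202e+00 1.00784874e+01 9.50990361e+01
 5.55951424e-04 8.99990252e+01]
```

View pics/s1car.png

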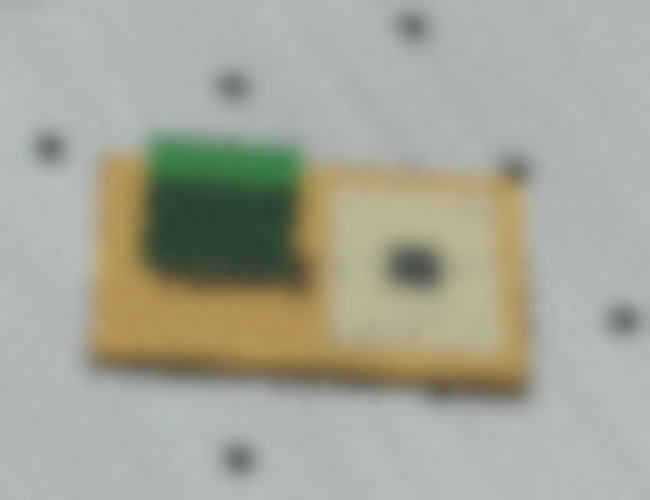

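```bash
cat > plan.py <<'E'
import sys,numpy as np
# plan a b: start x y z yaw -> end x y z yaw(accum deg)
def rel(s,e):
    a=np.radians(s[3]);c,d=np.cos(a),np.sin(a)
    D=np.array(e[:3])-np.array(s[:3])
    return np.round(np.array([c*D[0]+d*D[1], d*D[0]-c*D[1], -D[2]])/.04,3), round(float(-np.radians(e[3]-s[3])),4)
E
python3 - <<'E'
from plan import *
w=[(.1327,.534,.231,166.03),(.38,.40,.25,109.3),(.50,.18,.25,52.7),(.52,-.05,.25,-4)]
for a,b in zip(w,w[1:]): print(rel(a,b))
E
```

```text
(array([-6.808, -1.758, -0.475]), 0.9901)
(array([-6.182,  1.014, -0.   ]), 0.9879)
(array([-4.271,  3.882, -0.   ]), 0.9896)
```

Request:
step_arm(dr=[[0,0,0.124],[0,0,0.248],[0,0,0.371],[0,0,0.495],[0,0,0.619],[0,0,0.743],[0,0,0.866],[0,0,0.99]], xyz=[[-0.85,-0.22,-0.06],[-1.7,-0.44,-0.12],[-2.55,-0.66,-0.18],[-3.4,-0.88,-0.24],[-4.25,-1.1,-0.3],[-5.1,-1.32,-0.36],[-5.95,-1.54,-0.42],[-6.8,-1.76,-0.48]], gripper=[0.6,0.6,0.6,0.6,0.6,0.6,0.6,0.6])

```text
time: 2.1
ee_pos: [0.3809, 0.3989, 0.2507]
tcp_rot: [180.0, -0.0, 109.0]
wrist_force: [0.6, 0.3, 0.3]
opening: 0.0512
```

Request:
step_arm(dr=[[0,0,0.124],[0,0,0.248],[0,0,0.371],[0,0,0.495],[0,0,0.619],[0,0,0.743],[0,0,0.866],[0,0,0.99]], xyz=[[-0.77,0.13,0],[-1.55,0.25,0],[-2.32,0.38,0],[-3.09,0.5,0],[-3.86,0.63,0],[-4.64,0.76,0],[-5.41,0.89,0],[-6.18,1.01,0]], gripper=[0.6,0.6,0.6,0.6,0.6,0.6,0.6,0.6])

```text
time: 2.9
ee_pos: [0.5001, 0.1786, 0.2506]
tcp_rot: [180.0, -0.0, 52.3]
wrist_force: [0.0, 0.5, 0.3]
opening: 0.051
```

Request:
step_arm(dr=[[0,0,0.124],[0,0,0.248],[0,0,0.371],[0,0,0.495],[0,0,0.619],[0,0,0.743],[0,0,0.866],[0,0,0.99]], xyz=[[-0.53,0.49,0],[-1.07,0.97,0],[-1.6,1.46,0],[-2.14,1.94,0],[-2.67,2.43,0],[-3.2,2.91,0],[-3.74,3.4,0],[-4.27,3.88,0]], gripper=[0.6,0.6,0.6,0.6,0.6,0.6,0.6,0.6])

```text
time: 3.7
ee_pos: [0.5191, -0.0514, 0.2506]
tcp_rot: [180.0, -0.0, -4.4]
wrist_force: [1.1, -0.5, 0.2]
opening: 0.0514
```

```bash
python3 - <<'E'
from h import *
import pickle
c=snap('wrist','w1.png'); pickle.dump(c,open('w1.pkl','wb')); o=bot.get_obs(); print(o['ee_pos'],o['tcp_rot'],o['q'])
E
```

```text
[ 0.51926796 -0.05444635  0.25036621] [ 1.79911629e+02 -1.47968852e-02 -4.96959306e+00] [-5.93761869e+00  1.58079770e+00  8.65588797e+00  9.70588025e+01
 -8.81082052e-02  1.79031973e+02]
```

View pics/w1.png

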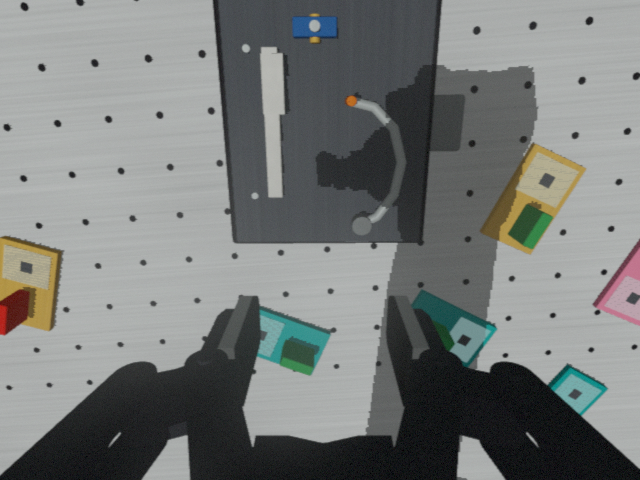

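Wrist view: rail at (272,120), stop (315,26), pin (351,101), pivot (362,226), green-grip carrier (533,198). I'll take a settled picture and fit.

```bash
python3 - <<'E'
from h import *
import pickle
bot.camera('wrist');bot.camera('wrist')
c=snap('wrist','w2.png'); pickle.dump(c,open('w2.pkl','wb')); o=bot.get_obs(); print(o['ee_pos'],o['tcp_rot'],o['q'],o['qd'],o['time'])
im=cv2.imread('pics/w2.png')
cv2.imwrite('pics/w2a.png',cv2.resize(im[0:250,210:450],None,fx=2.4,fy=2.4,interpolation=cv2.INTER_CUBIC))
cv2.imwrite('pics/w2b.png',cv2.resize(im[130:270,470:600],None,fx=4.2,fy=4.2,interpolation=cv2.INTER_CUBIC))
E
```

```text
[ 0.51904789 -0.05050292  0.25044171] [-1.79987814e+02  7.89939639e-03 -4.13978823e+00] [-5.56388769e+00  1.52359584e+00  8.60592541e+00  9.70905294e+01
  1.19856787e-02  1.78575901e+02] [ 1.45922639 -0.17931414 -0.17067901  0.0415437   0.06428541 -0.3813768 ] 3.9
```

View pics/w2a.png

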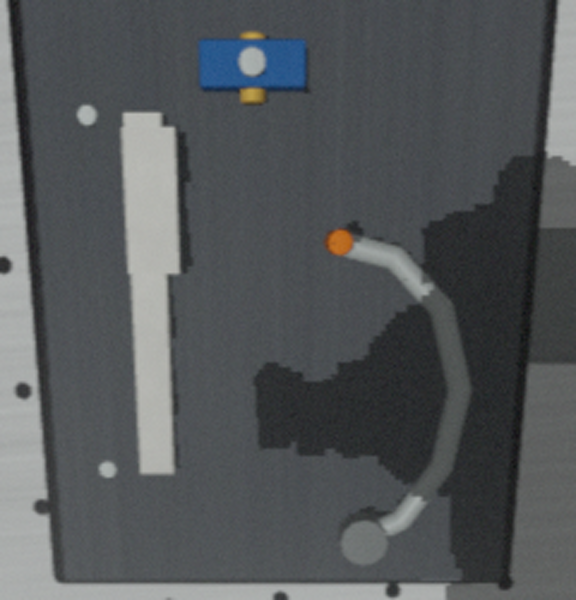

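View pics/w2b.png

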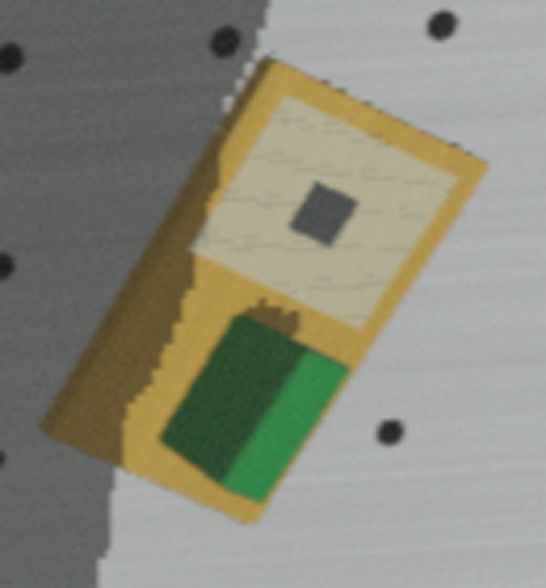

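```bash
python3 - <<'E'
from fit import *
import pickle
c=pickle.load(open('w2.pkl','rb'))
X=np.array([[-85,-40,63],[20,-28,79],[-60,30,57],[10,25,63],[55,25,63],[60,30,57]])/1000.
T=up([(364,542),(341,242),(175,473),(181,273),(177,127),(162,112)],2.4,(210,0))
P,r=fit([(c,x,np.array(u)) for x,u in zip(X,T)],[.55,0,0]); print(P,np.degrees(P[2])); print(r.round(1).tolist())
cc,ss=np.cos(P[2]),np.sin(P[2])
for nm,(u,v),z in [('stop',(253,64.5),.06),('stopface',(253,89),.06),('tip',(252,103),.055)]:
    w=ray(c,*up([(u,v)],2.4,(210,0))[0],z); d=w[:2]-P[:2]; print(nm,w,cc*d[0]+ss*d[1],-ss*d[0]+cc*d[1])
Xc=np.array([[50,30,8],[50,-30,8],[-50,-30,8],[-50,30,8],[-4,6,42],[-4,-6,42],[-40,-6,42],[-40,6,42]])/1000.
T=up([(270,58),(488,165),(253,523),(42,428),(307,347),(349,370),(264,502),(222,485)],4.2,(470,130))
x,r=fit([(c,a,np.array(u)) for a,u in zip(Xc,T)],[.48,-.26,-.4]); print(x,np.degrees(x[2]));print(r.round(1).tolist())
from plan import *
yaw=np.degrees(x[2])
g=(x[0]-.022*np.cos(x[2]),x[1]-.022*np.sin(x[2]))
print(g)
w=[(.5194,-.0507,.2505,-4.14),(.505,-.11,.2,61),(.48,-.20,.16,120),(g[0],g[1],.08,yaw+180),(g[0],g[1],.017,yaw+180)]
for a,b in zip(w,w[1:]): print(rel(a,b))
E
```

```text
[ 0.5815794  -0.05105006 -0.07536098] -4.317866342894584
[[0.4, 0.3], [0.6, 0.0], [-0.4, -0.1], [-0.2, 0.1], [-0.3, -0.1], [0.0, -0.0]]
stop [ 0.65475047 -0.05625672  0.06      ] 0.07335540165790017 0.00031713915065733483
stopface [ 0.64774946 -0.05568643  0.06      ] 0.06633132086947252 0.000358707216334464
tip [ 0.6443581  -0.05499297  0.055     ] 0.062897381083142 0.000794864831006793
[ 0.48870718 -0.26147018 -0.48719843] -27.91441378687775
[[0.4, -0.2], [0.2, -0.8], [-0.3, 0.6], [0.9, 1.7], [-0.2, -0.3], [0.6, -0.9], [-0.6, 0.7], [-1.3, 0.1]]
(np.float64(0.46926692307348045), np.float64(-0.2511708295309626))
(array([-0.252,  1.505,  1.262]), -1.1369)
(array([-2.271,  0.544,  1.   ]), -1.0297)
(array([-0.974, -0.872,  2.   ]), -0.56)
(array([0.   , 0.   , 1.575]), -0.0)
```

Request:
step_arm(dr=[[0,0,-0.142],[0,0,-0.284],[0,0,-0.426],[0,0,-0.568],[0,0,-0.71],[0,0,-0.852],[0,0,-0.994],[0,0,-1.137]], xyz=[[-0.03,0.19,0.16],[-0.06,0.38,0.32],[-0.09,0.56,0.47],[-0.13,0.75,0.63],[-0.16,0.94,0.79],[-0.19,1.13,0.95],[-0.22,1.32,1.1],[-0.25,1.5,1.26]], gripper=[0.5,0.5,0.5,0.5,0.5,0.5,0.5,0.5])

```text
time: 4.7
ee_pos: [0.5048, -0.1084, 0.2]
tcp_rot: [180.0, -0.0, 61.5]
wrist_force: [0.6, 0.9, -0.1]
opening: 0.0429
```

Request:
step_arm(dr=[[0,0,-0.129],[0,0,-0.258],[0,0,-0.386],[0,0,-0.515],[0,0,-0.644],[0,0,-0.772],[0,0,-0.9],[0,0,-1.03]], xyz=[[-0.28,0.07,0.12],[-0.57,0.14,0.25],[-0.85,0.2,0.37],[-1.13,0.27,0.5],[-1.42,0.34,0.62],[-1.7,0.41,0.75],[-1.99,0.48,0.87],[-2.27,0.54,1.0]], gripper=[0.5,0.5,0.5,0.5,0.5,0.5,0.5,0.5])

```text
time: 5.5
ee_pos: [0.4799, -0.1985, 0.16]
tcp_rot: [180.0, -0.0, 120.5]
wrist_force: [0.3, 0.1, 0.3]
opening: 0.0425
```

```bash
python3 - <<'E'
from h import *
from plan import *
o=bot.get_obs(); p=o['ee_pos']; print(p,o['tcp_rot'],o['q'])
y=o['tcp_rot'][2]
print(rel((.48,-.20,.1605,120.0),(.468,-.2505,.08,152.05)))
E
```

```text
[ 0.47986148 -0.19849239  0.15999382] [ 1.79985841e+02 -9.33869356e-04  1.20501329e+02] [-2.24787112e+01 -1.00580034e-01 -3.06798286e+00  8.70248175e+01
  1.18674927e-02  3.70199606e+01]
(array([-0.943, -0.891,  2.013]), -0.5594)
```

Request:
step_arm(dr=[[0,0,-0.093],[0,0,-0.187],[0,0,-0.28],[0,0,-0.373],[0,0,-0.466],[0,0,-0.56],[0,0,-0.56],[0,0,-0.56]], xyz=[[-0.16,-0.15,0.33],[-0.31,-0.3,0.67],[-0.47,-0.45,1.0],[-0.63,-0.59,1.34],[-0.79,-0.74,1.68],[-0.94,-0.89,2.01],[-0.94,-0.89,2.01],[-0.94,-0.89,2.01]], gripper=[0.5,0.5,0.5,0.5,0.5,0.5,0.5,0.5])

```text
time: 6.3
ee_pos: [0.4679, -0.2487, 0.08]
tcp_rot: [180.0, -0.0, 152.0]
wrist_force: [0.5, -0.2, 0.1]
opening: 0.0426
```

```bash
python3 - <<'E'
from h import *
o=bot.get_obs(); print(o['ee_pos'],o['tcp_rot'])
import pickle
c=snap('wrist','w3.png'); pickle.dump(c,open('w3.pkl','wb'))
P=(.468,-.2505)
print([proj(c,(*P,z)) for z in (.042,.008)])
E
```

```text
[ 0.46789788 -0.24871693  0.07999758] [ 1.79986618e+02 -1.21381163e-02  1.52034051e+02]
[array([320.73886725, 273.05607031]), array([321.0930152 , 248.80240068])]
```

View pics/w3.png

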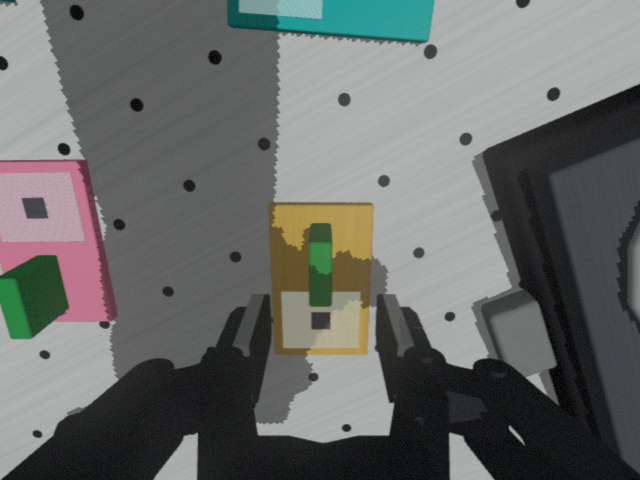

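Close view: gold plate (320,280) with green grip centred at (320,270), between the fingers at (255,330) and (390,330). This is the right one; descend.

Request:
step_arm(dr=[[0,0,0],[0,0,0],[0,0,0],[0,0,0],[0,0,0],[0,0,0],[0,0,0],[0,0,0]], xyz=[[0,0,0.3],[0,0,0.6],[0,0,0.9],[0,0,1.2],[0,0,1.45],[0,0,1.57],[0,0,1.57],[0,0,1.57]], gripper=[0.5,0.5,0.5,0.5,0.5,0.5,0.5,0.5], squeeze=60)

```text
time: 7.15
ee_pos: [0.4678, -0.2496, 0.0172]
tcp_rot: [-180.0, 0.0, 152.1]
wrist_force: [0.3, 0.4, -0.7]
opening: 0.0424
```

Request:
step_arm(dr=[[0,0,0],[0,0,0],[0,0,0],[0,0,0],[0,0,0],[0,0,0],[0,0,0],[0,0,0]], xyz=[[0,0,0],[0,0,0],[0,0,0],[0,0,0],[0,0,0],[0,0,0],[0,0,0],[0,0,0]], gripper=[0.3,0.2,0.12,0.05,0.05,0.05,0.05,0.05], squeeze=60)

```text
time: 7.95
ee_pos: [0.468, -0.2497, 0.0175]
tcp_rot: [-180.0, 0.1, 152.1]
wrist_force: [-0.4, 1.5, 5.3]
opening: 0.011
```

```bash
python3 - <<'E'
from h import *
o=bot.get_obs(); print(o['time'],o['ee_pos'],o['tcp_rot'],o['opening'],o['wrist_force'],o['q'])
import pickle
c=snap('wrist','w4.png'); pickle.dump(c,open('w4.pkl','wb'))
E
```

```text
7.95 [ 0.46799054 -0.24973614  0.01752703] [-1.79996464e+02  6.20185570e-02  1.52105416e+02] 0.011010617694196676 [-0.40161354  1.52267118  5.3411804 ] [-2.80841530e+01  3.69488438e+00 -1.50347650e+01  7.12083207e+01
 -3.33081592e-03 -1.89569374e-01]
```

View pics/w4.png

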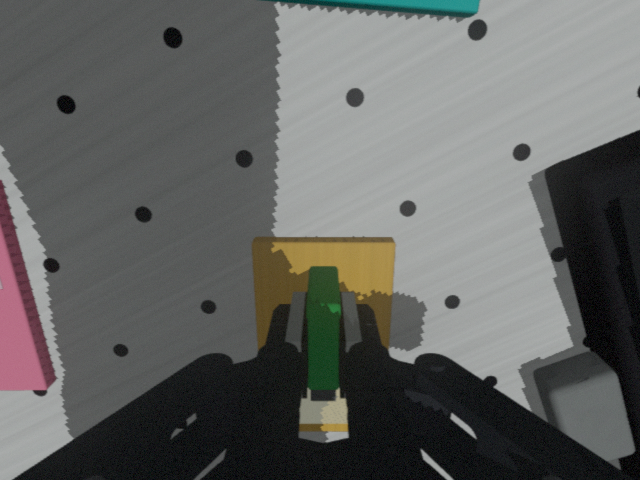

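```bash
python3 - <<'E'
from h import *
import pickle
c=pickle.load(open('w4.pkl','rb'))
a=ray(c,253,239,.008);b=ray(c,394,239,.008);print(a,b,np.linalg.norm(a-b), np.degrees(np.arctan2(*(a-b)[:2])))
m=(a+b)/2; tcp=np.array([.468,-.2497]); y=np.radians(152.1)
d=m[:2]-tcp; print('edge in tool x,y',d@[np.cos(y),np.sin(y)],d@[np.sin(y),-np.cos(y)])
E
```

```text
[ 0.43004677 -0.2627266   0.008     ] [ 0.45725921 -0.21131296  0.008     ] 0.05817112336552148 -152.108430664592
edge in tool x,y 0.02745050199367101 -0.0001863479732637082
```

```bash
cat >> plan.py <<'E'
SEAT=(.5802,-.0505); YAW=-4.2
def w(x,y,z,seat=None,yaw=None):
    # carrier origin in seat frame (mm), underside height above plate mm -> TCP pose
    s=seat or SEAT; a=YAW if yaw is None else yaw; r=np.radians(a); x=(x-22)/1e3;y=y/1e3
    return (s[0]+np.cos(r)*x-np.sin(r)*y, s[1]+np.sin(r)*x+np.cos(r)*y, .05+z/1e3+.0175, a+180)
E
python3 - <<'E'
from plan import *
s=(.468,-.2505,.0175,152.05)
a=(.468,-.2505,.14,152.05); b=w(-6,12,75); c=w(-6,12,18); print(b,c)
print(rel(s,a),rel(a,b),rel(b,c))
E
```

```text
(np.float64(0.5531540530032468), np.float64(-0.03648155675373282), 0.14250000000000002, 175.8) (np.float64(0.5531540530032468), np.float64(-0.03648155675373282), 0.0855, 175.8)
(array([ 0.   ,  0.   , -3.063]), -0.0) (array([ 0.627,  5.724, -0.063]), -0.4145) (array([0.   , 0.   , 1.425]), -0.0)
```

Request:
step_arm(dr=[[0,0,0],[0,0,0],[0,0,0],[0,0,0],[0,0,0],[0,0,0],[0,0,0],[0,0,0]], xyz=[[0,0,-0.2],[0,0,-0.6],[0,0,-1.1],[0,0,-1.6],[0,0,-2.1],[0,0,-2.6],[0,0,-3.0],[0,0,-3.06]], gripper=[0.05,0.05,0.05,0.05,0.05,0.05,0.05,0.05])

```text
time: 8.8
ee_pos: [0.4683, -0.2498, 0.1413]
tcp_rot: [180.0, 0.1, 152.1]
wrist_force: [-0.2, -0.3, -1.2]
opening: 0.0109
```

Request:
step_arm(dr=[[0,0,-0.03],[0,0,-0.09],[0,0,-0.16],[0,0,-0.23],[0,0,-0.3],[0,0,-0.36],[0,0,-0.4],[0,0,-0.414]], xyz=[[0.04,0.4,0],[0.13,1.2,0],[0.24,2.2,0],[0.35,3.2,-0.03],[0.46,4.2,-0.06],[0.55,5.0,-0.06],[0.61,5.5,-0.06],[0.63,5.72,-0.06]], gripper=[0.05,0.05,0.05,0.05,0.05,0.05,0.05,0.05])

```text
time: 9.6
ee_pos: [0.5524, -0.0337, 0.1406]
tcp_rot: [180.0, -0.1, 176.0]
wrist_force: [0.3, -0.2, -1.8]
opening: 0.0115
```

```bash
python3 - <<'E'
from h import *
import pickle
for i in range(2): bot.camera('top')
c=snap('top','t5.png'); o=bot.get_obs(); print(o['time'],o['ee_pos'],o['tcp_rot'],o['opening'],o['wrist_force'])
c2=snap('side','s5.png'); c3=snap('wrist','w5.png')
pickle.dump((c,c2,c3),open('p5.pkl','wb'))
im=cv2.imread('pics/s5.png'); cv2.imwrite('pics/s5c.png',cv2.resize(im[140:280,270:420],None,fx=5,fy=5,interpolation=cv2.INTER_CUBIC)[:600])
E
```

```text
9.75 [ 0.55207579 -0.0356827   0.1410417 ] [-1.79984087e+02 -6.63742098e-02  1.75808465e+02] 0.010842074466062805 [ 0.09277432 -0.45216931 -0.70048586]
```

View pics/w5.png

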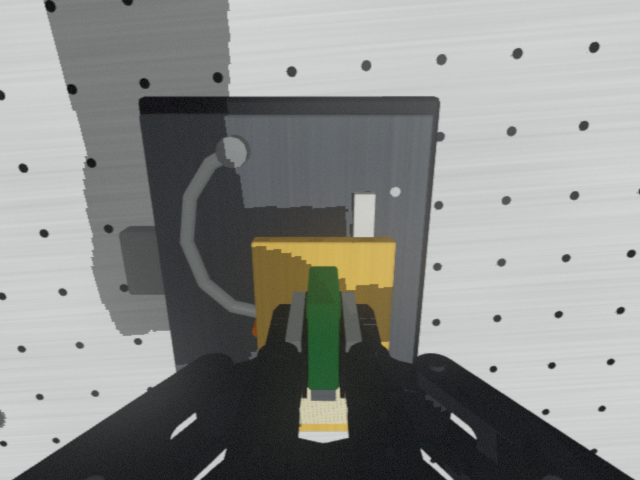

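View pics/s5c.png

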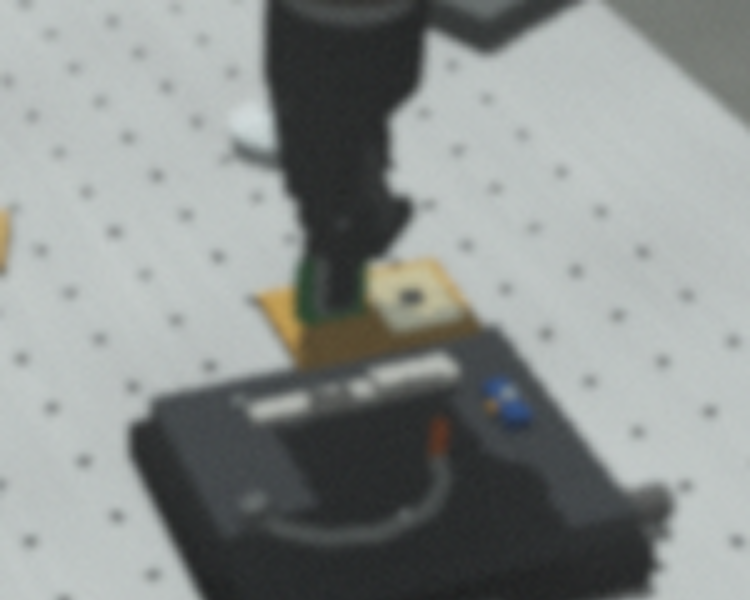

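```bash
python3 - <<'E'
import cv2
im=cv2.imread('pics/w5.png'); cv2.imwrite('pics/w5c.png',cv2.resize(im[125:265,200:420],None,fx=3.6,fy=3.6,interpolation=cv2.INTER_CUBIC))
E
```

```text
(no output)
```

View pics/w5c.png

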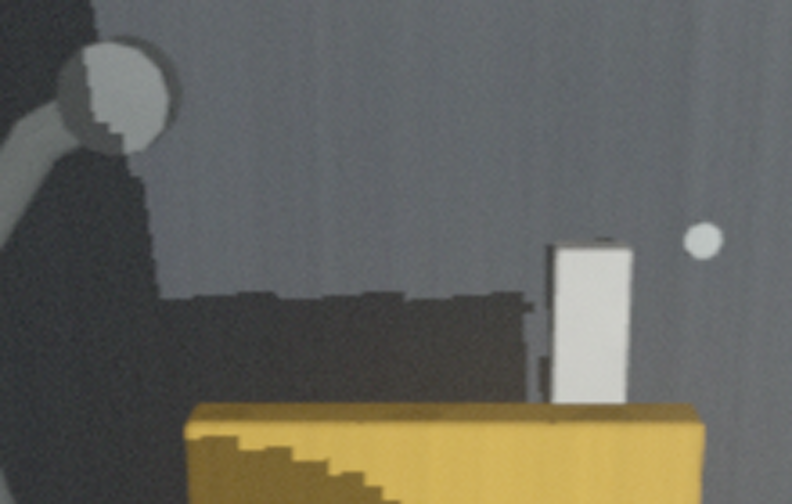

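```bash
python3 - <<'E'
from fit import *
import pickle
t,s,c=pickle.load(open('p5.pkl','rb'))
T=[np.array(u) for u in up([(113,98),(556,248),(551,403)],3.6,(200,125))]
from scipy.optimize import least_squares
def Tf(p,X):
    cc,ss=np.cos(p[2]),np.sin(p[2]); return np.array([p[0]+cc*X[0]-ss*X[1],p[1]+ss*X[0]+cc*X[1],X[2]])
def f(p): return np.concatenate([proj(c,Tf(p,(-.085,-.04,.063)))-T[0],proj(c,Tf(p,(-.06,.03,.057)))-T[1],proj(c,Tf(p,(p[3],.03,.057)))-T[2]])
r=least_squares(f,[.58,-.05,-.07,-.04]); print(r.x,np.degrees(r.x[2]),f(r.x).round(2))
P=r.x
a,b=[ray(c,*u,.1315) for u in up([(186,424),(704,424)],3.6,(200,125))]
print(a,b,np.linalg.norm(a-b),np.degrees(np.arctan2(*(a-b)[:2])))
cc,ss=np.cos(P[2]),np.sin(P[2])
m=(a+b)/2; d=m[:2]-P[:2]; print('carrier edge mid in seat', cc*d[0]+ss*d[1],-ss*d[0]+cc*d[1])
E
```

```text
[ 0.58141918 -0.05084282 -0.0786642  -0.0331692 ] -4.507126651096648 [-0.37 -0.19  0.16  0.24  0.25  0.01]
[ 0.52379449 -0.06445014  0.1315    ] [ 0.52819352 -0.00496477  0.1315    ] 0.05964780533859471 -175.77059122748042
carrier edge mid in seat -0.05652173820767904 0.011729990329253941
```

Request:
step_arm(dr=[[0,0,0],[0,0,0],[0,0,0],[0,0,0],[0,0,0],[0,0,0],[0,0,0],[0,0,0]], xyz=[[0,0,0.2],[0,0,0.5],[0,0,0.8],[0,0,1.05],[0,0,1.25],[0,0,1.35],[0,0,1.4],[0,0,1.4]], gripper=[0.05,0.05,0.05,0.05,0.05,0.05,0.05,0.05])

```text
time: 10.65
ee_pos: [0.5525, -0.0355, 0.0857]
tcp_rot: [-180.0, 0.0, 175.8]
wrist_force: [-0.0, 0.2, -2.4]
opening: 0.0108
```

```bash
python3 - <<'E'
from h import *
import pickle
c=snap('side','s6.png'); o=bot.get_obs(); print(o['time'],o['ee_pos'],o['tcp_rot'],o['opening'],o['wrist_force'],o['torque'])
im=cv2.imread('pics/s6.png'); cv2.imwrite('pics/s6c.png',cv2.resize(im[180:290,290:420],None,fx=5.4,fy=5.4,interpolation=cv2.INTER_CUBIC)[:600])
from plan import *
print(rel(w(-6,12,19),w(-6,-10,19)))
E
```

```text
10.7 [ 0.55258236 -0.03548498  0.08597075] [-1.79999371e+02  2.51373637e-02  1.75832154e+02] 0.010685047102110823 [-0.83383049  0.46545594 -0.82426137] [0.01612902 0.05345429 0.01503114]
(array([ 0.  , -0.55, -0.  ]), -0.0)
```

View pics/s6c.png

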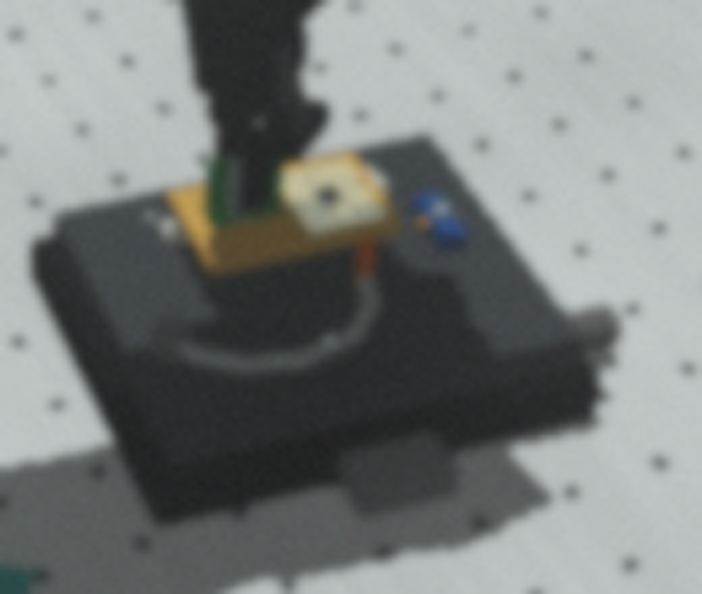

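Request:
step_arm(dr=[[0,0,0],[0,0,0],[0,0,0],[0,0,0],[0,0,0],[0,0,0],[0,0,0],[0,0,0]], xyz=[[0,-0.05,0],[0,-0.12,0],[0,-0.2,0],[0,-0.28,0],[0,-0.36,0],[0,-0.44,0],[0,-0.5,0],[0,-0.55,0]], gripper=[0.05,0.05,0.05,0.05,0.05,0.05,0.05,0.05])

```text
time: 11.5
ee_pos: [0.551, -0.0575, 0.0858]
tcp_rot: [180.0, 0.0, 175.8]
wrist_force: [2.2, 3.6, -1.2]
opening: 0.0108
```

```bash
python3 - <<'E'
from h import *
import pickle
c2=snap('top','t7.png')
c=snap('side','s7.png'); c3=snap('wrist','w7.png'); o=bot.get_obs(); print(o['time'],o['ee_pos'],o['tcp_rot'],o['opening'],o['wrist_force'],o['torque'])
pickle.dump((c2,c,c3),open('p7.pkl','wb'))
a=cv2.resize(cv2.imread('pics/s7.png')[190:280,290:410],None,fx=6,fy=6,interpolation=cv2.INTER_CUBIC)
cv2.imwrite('pics/s7c.png',a)
a=cv2.resize(cv2.imread('pics/t7.png')[140:250,255:365],None,fx=5.4,fy=5.4,interpolation=cv2.INTER_CUBIC)
cv2.imwrite('pics/t7c.png',a)
E
```

```text
11.65 [ 0.55092731 -0.05740758  0.08576083] [1.79986248e+02 1.42084180e-02 1.75830121e+02] 0.010742769829324815 [ 1.90865898  3.19039459 -0.40062637] [ 0.70380367 -0.50721286  0.29152502]
```

View pics/s7c.png

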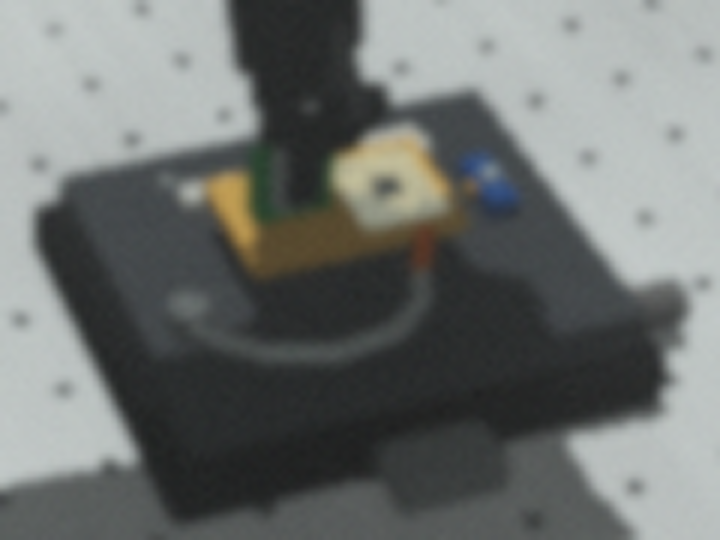

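View pics/w7.png

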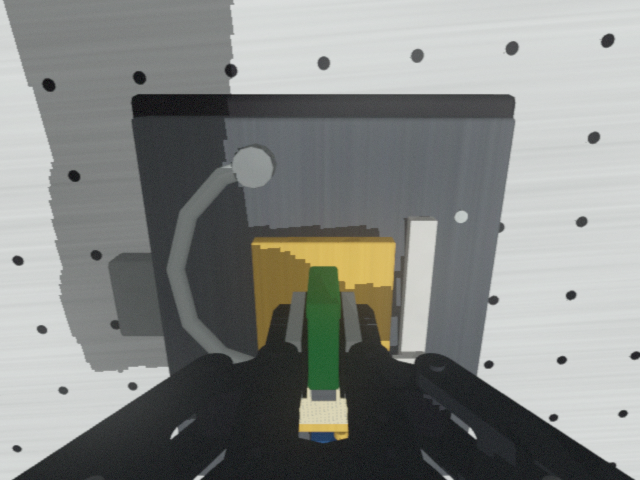

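View pics/t7c.png

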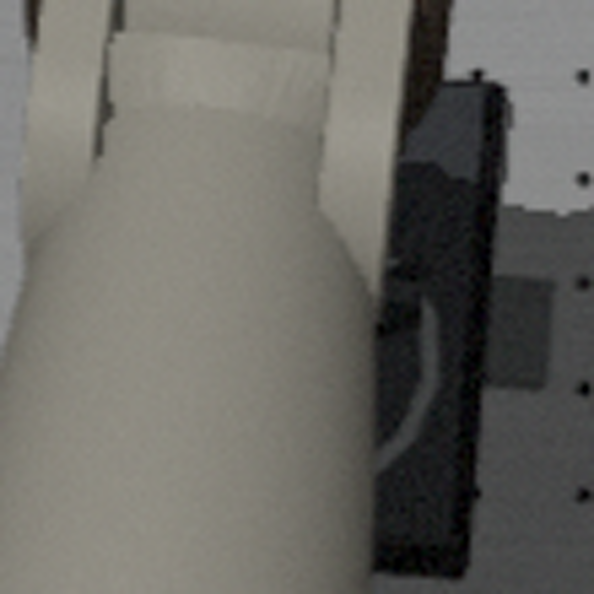

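```bash
cat > rel7.py <<'E'
from fit import *
from scipy.optimize import least_squares
def Tf(p,X):
    cc,ss=np.cos(p[2]),np.sin(p[2]); return np.array([p[0]+cc*X[0]-ss*X[1],p[1]+ss*X[0]+cc*X[1],X[2]])
def seatrel(c,T,E,ze,zl=.057,yl=.03):
    def f(p): return np.concatenate([proj(c,Tf(p,(-.085,-.04,.063)))-T[0],proj(c,Tf(p,(-.06,.03,.057)))-T[1],proj(c,Tf(p,(p[3],yl,zl)))-T[2]])
    r=least_squares(f,[.58,-.05,-.07,-.04]); P=r.x
    print(P.round(4),np.degrees(P[2]),f(P).round(2))
    a,b=[ray(c,*u,ze) for u in E]
    cc,ss=np.cos(P[2]),np.sin(P[2])
    m=(a+b)/2; d=m[:2]-P[:2]; print('carrier in seat', cc*d[0]+ss*d[1]+.05,-ss*d[0]+cc*d[1],'yaw rel',-np.degrees(np.arctan2((a-b)[0],-(a-b)[1]))-np.degrees(P[2]),'w',np.linalg.norm(a-b))
E
python3 - <<'E'
import cv2
im=cv2.imread('pics/w7.png'); cv2.imwrite('pics/w7c.png',cv2.resize(im[140:370,220:450],None,fx=2.6,fy=2.6,interpolation=cv2.INTER_CUBIC))
E
```

```text
(no output)
```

View pics/w7c.png

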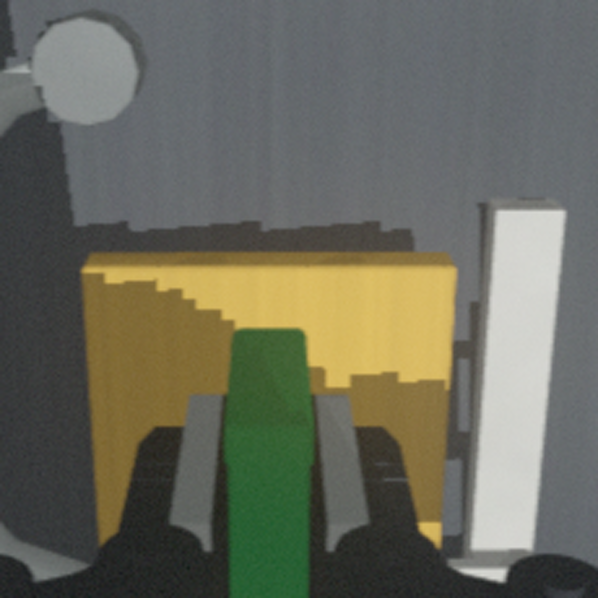

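```bash
python3 - <<'E'
from rel7 import *
import pickle
c=pickle.load(open('p7.pkl','rb'))[2]
U=lambda l:[np.array(u) for u in up(l,2.6,(220,140))]
seatrel(c,U([(86,69),(493,209),(471,550)]),U([(84,268),(456,268)]),.0763)
E
```

```text
[ 0.5813 -0.0505 -0.0771  0.0106] -4.417418958708154 [-0.63  0.33  1.25 -0.24 -0.64 -0.05]
carrier in seat -0.00577283020816121 -0.009756389419990146 yaw rel 8.592847483295873 w 0.059194475014846704
```

Request:
step_arm(dr=[[0,0,0],[0,0,0],[0,0,0],[0,0,0],[0,0,0],[0,0,0],[0,0,0],[0,0,0]], xyz=[[0,0,0.05],[0,0,0.12],[0,0,0.2],[0,0,0.27],[0,0,0.33],[0,0,0.37],[0,0,0.4],[0,0,0.4]], gripper=[0.05,0.05,0.05,0.05,0.05,0.05,0.05,0.05])

```text
time: 12.45
ee_pos: [0.5507, -0.0574, 0.0694]
tcp_rot: [180.0, -0.0, 175.8]
wrist_force: [0.2, 3.9, -1.1]
opening: 0.0109
```

```bash
python3 - <<'E'
from h import *
c=snap('side','s8.png'); o=bot.get_obs(); print(o['time'],o['ee_pos'],o['tcp_rot'],o['opening'],o['wrist_force'],o['torque'])
a=cv2.resize(cv2.imread('pics/s8.png')[190:280,290:410],None,fx=6,fy=6,interpolation=cv2.INTER_CUBIC)
cv2.imwrite('pics/s8c.png',a)
E
```

```text
12.5 [ 0.55072699 -0.05743285  0.06950171] [ 1.79997524e+02 -1.70690606e-02  1.75827332e+02] 0.010722198000691071 [ 0.31488555  4.0476662  -1.89326608] [ 0.72255796 -0.17604816  0.12517286]
```

View pics/s8c.png

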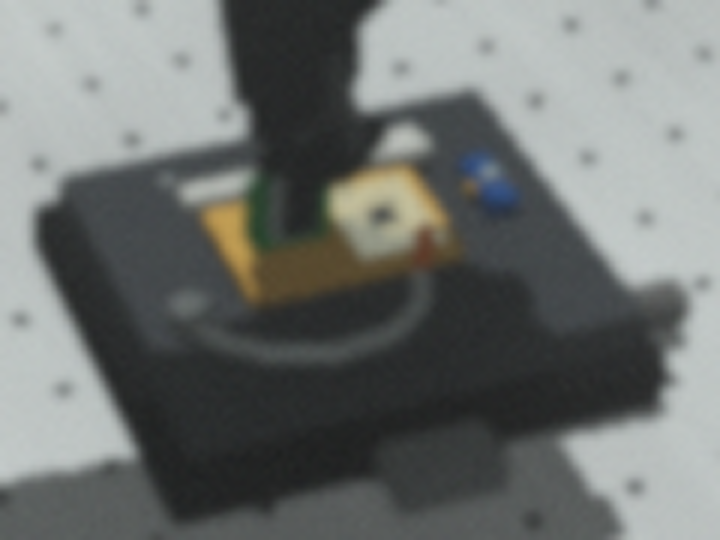

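Carrier is low and level, pin held by its long side at (425,245). Lower to contact gently.

Request:
step_arm(dr=[[0,0,0],[0,0,0],[0,0,0],[0,0,0],[0,0,0],[0,0,0],[0,0,0],[0,0,0]], xyz=[[0,0,0.01],[0,0,0.02],[0,0,0.03],[0,0,0.035],[0,0,0.04],[0,0,0.04],[0,0,0.04],[0,0,0.04]], gripper=[0.05,0.05,0.05,0.05,0.05,0.05,0.05,0.05])

```text
time: 13.3
ee_pos: [0.5509, -0.0575, 0.0681]
tcp_rot: [-180.0, 0.0, 175.8]
wrist_force: [0.9, 4.1, 0.6]
opening: 0.0106
```

Request:
step_arm(dr=[[0,0,0],[0,0,0],[0,0,0],[0,0,0],[0,0,0],[0,0,0],[0,0,0],[0,0,0]], xyz=[[0,0,0.003],[0,0,0.006],[0,0,0.009],[0,0,0.012],[0,0,0.012],[0,0,0.012],[0,0,0.012],[0,0,0.012]], gripper=[0.05,0.05,0.05,0.05,0.05,0.05,0.05,0.05])

```text
time: 14.1
ee_pos: [0.5508, -0.0575, 0.0676]
tcp_rot: [-180.0, 0.0, 175.8]
wrist_force: [1.2, 3.2, 1.3]
opening: 0.0109
```

Request:
step_arm(dr=[[0,0,0],[0,0,0],[0,0,0],[0,0,0],[0,0,0],[0,0,0],[0,0,0],[0,0,0]], xyz=[[0,0,0.003],[0,0,0.006],[0,0,0.009],[0,0,0.012],[0,0,0.012],[0,0,0.012],[0,0,0.012],[0,0,0.012]], gripper=[0.05,0.05,0.05,0.05,0.05,0.05,0.05,0.05])

```text
time: 14.9
ee_pos: [0.5509, -0.0574, 0.0675]
tcp_rot: [180.0, 0.0, 175.8]
wrist_force: [-0.7, 3.8, 5.1]
opening: 0.0108
```

```bash
python3 - <<'E'
from h import *
import pickle
c=snap('wrist','w9.png'); o=bot.get_obs(); print(o['time'],o['ee_pos'],o['tcp_rot'],o['opening'],o['wrist_force'],o['torque'])
pickle.dump(c,open('p9.pkl','wb'))
im=cv2.imread('pics/w9.png'); cv2.imwrite('pics/w9c.png',cv2.resize(im[140:370,220:450],None,fx=2.6,fy=2.6,interpolation=cv2.INTER_CUBIC))
E
```

```text
14.95 [ 0.55090159 -0.05743711  0.06755389] [-1.79999954e+02  2.55469629e-02  1.75829875e+02] 0.010675576918797688 [-1.2818297   4.01724054  5.24084747] [0.76430937 0.18982333 0.1879903 ]
```

View pics/w9c.png

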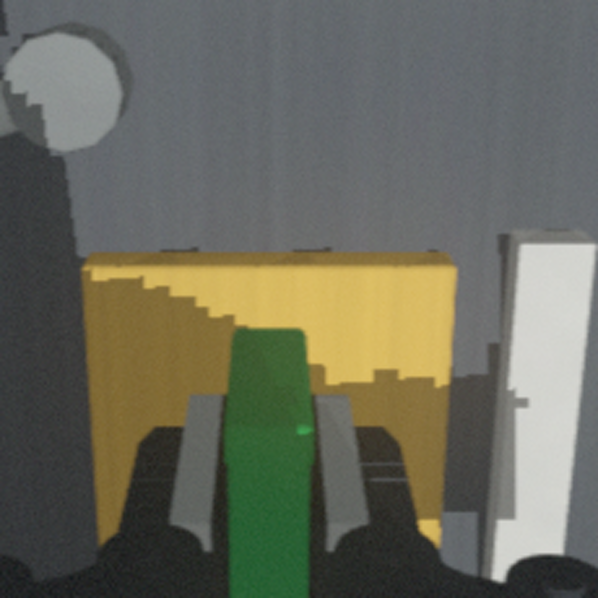

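Request:
step_arm(dr=[[0,0,0],[0,0,0],[0,0,0],[0,0,0],[0,0,0],[0,0,0],[0,0,0],[0,0,0]], xyz=[[0,0.02,-0.003],[0,0.05,-0.006],[0,0.08,-0.006],[0,0.12,-0.006],[0,0.15,-0.006],[0,0.18,-0.006],[0,0.2,-0.006],[0,0.2,-0.006]], gripper=[0.05,0.05,0.05,0.05,0.05,0.05,0.05,0.05])

```text
time: 15.75
ee_pos: [0.5514, -0.0497, 0.0675]
tcp_rot: [-180.0, 0.0, 175.8]
wrist_force: [-1.8, -0.0, 5.5]
opening: 0.0109
```

```bash
python3 - <<'E'
from h import *
import pickle
c=snap('wrist','w10.png'); o=bot.get_obs(); print(o['time'],o['ee_pos'],o['tcp_rot'],o['opening'],o['wrist_force'],o['torque'])
pickle.dump(c,open('p10.pkl','wb'))
im=cv2.imread('pics/w10.png'); cv2.imwrite('pics/w10c.png',cv2.resize(im[140:370,220:450],None,fx=2.6,fy=2.6,interpolation=cv2.INTER_CUBIC))
E
```

```text
15.8 [ 0.55140238 -0.04973856  0.06753559] [-1.79957244e+02  8.25431122e-03  1.75806224e+02] 0.010847036453275742 [-0.62213376 -0.90244062  4.7555532 ] [-0.04038045  0.2370892   0.01296815]
```

View pics/w10c.png

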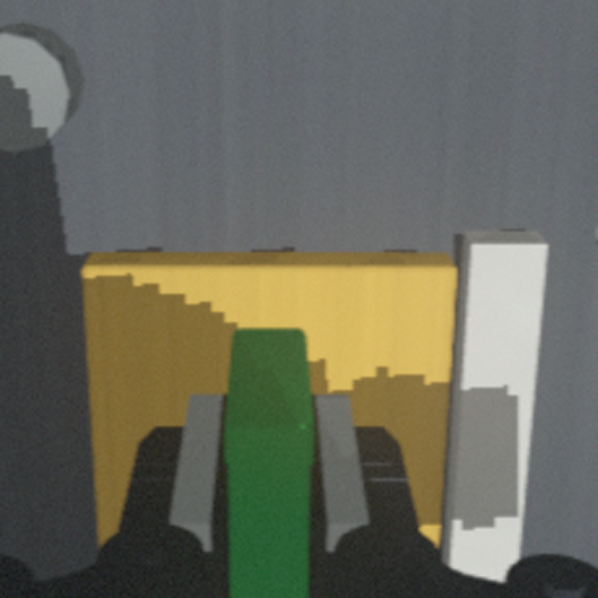

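Request:
step_arm(dr=[[0,0,0],[0,0,0],[0,0,0],[0,0,0],[0,0,0],[0,0,0],[0,0,0],[0,0,0]], xyz=[[0,0.005,0],[0,0.01,0],[0,0.015,0],[0,0.02,0],[0,0.025,0],[0,0.03,0],[0,0.035,0],[0,0.035,0]], gripper=[0.05,0.05,0.05,0.05,0.05,0.05,0.05,0.05])

```text
time: 16.6
ee_pos: [0.5515, -0.0486, 0.0675]
tcp_rot: [-179.9, 0.0, 175.8]
wrist_force: [-1.7, -1.5, 5.0]
opening: 0.0109
```

Request:
step_arm(dr=[[0,0,0],[0,0,0],[0,0,0],[0,0,0],[0,0,0],[0,0,0],[0,0,0],[0,0,0]], xyz=[[0,0.003,0],[0,0.006,0],[0,0.009,0],[0,0.012,0],[0,0.012,0],[0,0.012,0],[0,0.012,0],[0,0.012,0]], gripper=[0.05,0.05,0.05,0.05,0.05,0.05,0.05,0.05])

```text
time: 17.4
ee_pos: [0.5516, -0.0481, 0.0675]
tcp_rot: [-179.9, 0.0, 175.8]
wrist_force: [-0.9, -1.9, 6.5]
opening: 0.011
```

Request:
step_arm(dr=[[0,0,0],[0,0,0],[0,0,0],[0,0,0],[0,0,0],[0,0,0],[0,0,0],[0,0,0]], xyz=[[0,0.003,0],[0,0.006,0],[0,0.009,0],[0,0.012,0],[0,0.012,0],[0,0.012,0],[0,0.012,0],[0,0.012,0]], gripper=[0.05,0.05,0.05,0.05,0.05,0.05,0.05,0.05])

```text
time: 18.2
ee_pos: [0.5516, -0.0477, 0.0675]
tcp_rot: [-179.9, 0.0, 175.8]
wrist_force: [-1.6, -1.2, 4.7]
opening: 0.0107
```

```bash
python3 - <<'E'
from h import *
import pickle
c=snap('wrist','w11.png'); o=bot.get_obs(); print(o['time'],o['ee_pos'],o['tcp_rot'],o['opening'],o['wrist_force'],o['torque'])
im=cv2.imread('pics/w11.png'); cv2.imwrite('pics/w11c.png',cv2.resize(im[180:380,360:460],None,fx=3,fy=3,interpolation=cv2.INTER_CUBIC))
E
```

```text
18.25 [ 0.55159792 -0.04765225  0.06755854] [-1.79930594e+02  1.46666902e-02  1.75793267e+02] 0.01072833089173905 [-0.79766717 -1.79601148  5.14595921] [-0.3039036   0.22958608 -0.00655793]
```

View pics/w11c.png

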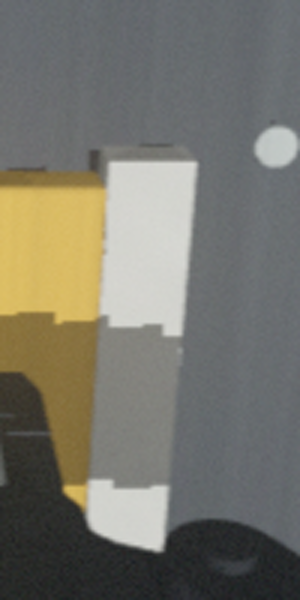

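Request:
step_arm(dr=[[0,0,0],[0,0,0],[0,0,0],[0,0,0],[0,0,0],[0,0,0],[0,0,0],[0,0,0]], xyz=[[0,0.003,0],[0,0.006,0],[0,0.009,0],[0,0.012,0],[0,0.012,0],[0,0.012,0],[0,0.012,0],[0,0.012,0]], gripper=[0.05,0.05,0.05,0.05,0.05,0.05,0.05,0.05])

```text
time: 19.05
ee_pos: [0.5516, -0.0476, 0.0676]
tcp_rot: [-179.9, 0.0, 175.8]
wrist_force: [-0.1, -5.0, 6.0]
opening: 0.0109
```

Request:
step_arm(dr=[[0,0,0],[0,0,0],[0,0,0],[0,0,0],[0,0,0],[0,0,0],[0,0,0],[0,0,0]], xyz=[[-0.02,-0.004,-0.003],[-0.06,-0.004,-0.005],[-0.1,-0.004,-0.005],[-0.14,-0.004,-0.005],[-0.18,-0.004,-0.005],[-0.22,-0.004,-0.005],[-0.25,-0.004,-0.005],[-0.25,-0.004,-0.005]], gripper=[0.05,0.05,0.05,0.05,0.05,0.05,0.05,0.05])

```text
time: 19.85
ee_pos: [0.5603, -0.0482, 0.0675]
tcp_rot: [-179.9, -0.1, 175.8]
wrist_force: [-8.0, -1.8, 8.7]
opening: 0.0108
```

```bash
python3 - <<'E'
from h import *
import pickle
c=snap('wrist','w12.png');s=snap('side','s12.png'); o=bot.get_obs(); print(o['time'],o['ee_pos'],o['tcp_rot'],o['opening'],o['wrist_force'],o['torque'])
pickle.dump((c,s),open('p12.pkl','wb'))
a=cv2.resize(cv2.imread('pics/s12.png')[190:280,290:410],None,fx=6,fy=6,interpolation=cv2.INTER_CUBIC)
cv2.imwrite('pics/s12c.png',a)
E
```

```text
19.95 [ 0.56027503 -0.04824444  0.06751909] [-1.79901429e+02 -1.42690530e-01  1.75786775e+02] 0.010637774949888799 [-8.27423237 -2.46748459  8.85629151] [-0.43865366  1.45625126  0.11243137]
```

View pics/s12c.png

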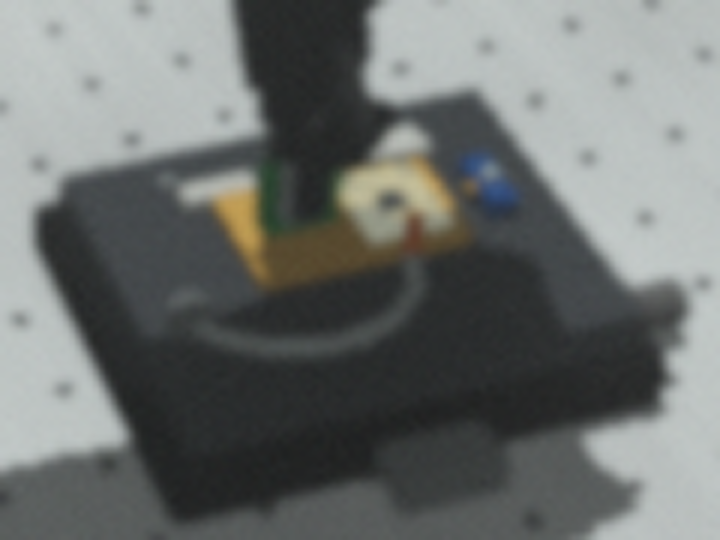

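View pics/w12.png

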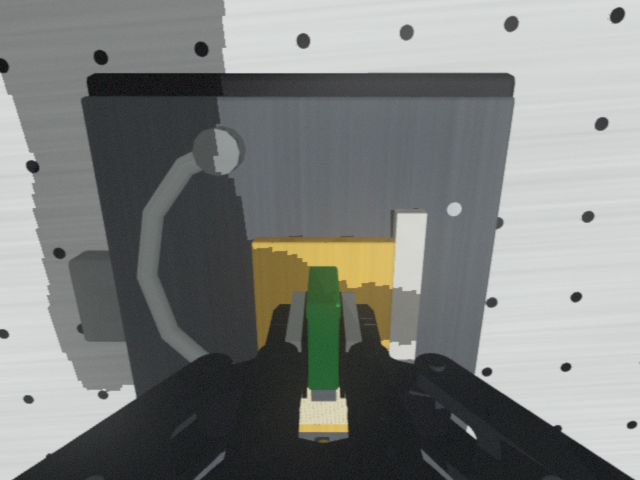

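Request:
step_arm(dr=[[0,0,0],[0,0,0],[0,0,0],[0,0,0],[0,0,0],[0,0,0],[0,0,0],[0,0,0]], xyz=[[0,-0.003,-0.005],[-0.01,-0.003,-0.01],[-0.02,-0.003,-0.01],[-0.03,-0.003,-0.01],[-0.05,-0.003,-0.01],[-0.07,-0.003,-0.01],[-0.09,-0.003,-0.01],[-0.1,-0.003,-0.01]], gripper=[0.05,0.05,0.05,0.05,0.05,0.05,0.05,0.05])

```text
time: 20.75
ee_pos: [0.5642, -0.0485, 0.0676]
tcp_rot: [-179.9, -0.2, 175.8]
wrist_force: [-8.0, -1.9, 5.6]
opening: 0.0108
```

```bash
python3 - <<'E'
from h import *
o=bot.get_obs(); print(o['time'],o['ee_pos'],o['tcp_rot'],o['opening'],o['wrist_force'],o['torque'])
E
```

```text
20.75 [ 0.56419504 -0.04852734  0.06757532] [-1.79913801e+02 -1.63402347e-01  1.75793699e+02] 0.01076586453256845 [-7.96170362 -1.91226129  5.62002112] [-0.38474733  1.31877048  0.16384525]
```

Request:
step_arm(dr=[[0,0,0],[0,0,0],[0,0,0],[0,0,0],[0,0,0],[0,0,0],[0,0,0],[0,0,0]], xyz=[[0,0,-0.005],[-0.01,0,-0.005],[-0.02,0,-0.005],[-0.03,0,-0.005],[-0.04,0,-0.005],[-0.05,0,-0.005],[-0.055,0,-0.005],[-0.055,0,-0.005]], gripper=[0.05,0.05,0.05,0.05,0.05,0.05,0.05,0.05])

```text
time: 21.55
ee_pos: [0.5664, -0.0487, 0.0676]
tcp_rot: [-179.9, -0.2, 175.8]
wrist_force: [-7.4, -2.7, 5.0]
opening: 0.0106
```

```bash
python3 - <<'E'
from h import *
c=snap('side','s13.png');o=bot.get_obs(); print(o['time'],o['ee_pos'],o['tcp_rot'],o['opening'],o['wrist_force'],o['torque'])
a=cv2.resize(cv2.imread('pics/s13.png')[205:255,320:400],None,fx=9,fy=9,interpolation=cv2.INTER_CUBIC)
cv2.imwrite('pics/s13c.png',a)
E
```

```text
21.6 [ 0.56642544 -0.04866965  0.06760016] [-1.79914000e+02 -1.62063320e-01  1.75795236e+02] 0.010770820611225642 [-7.38168458 -2.31348786  4.42606224] [-0.408773    1.10403116  0.08662383]
```

View pics/s13c.png

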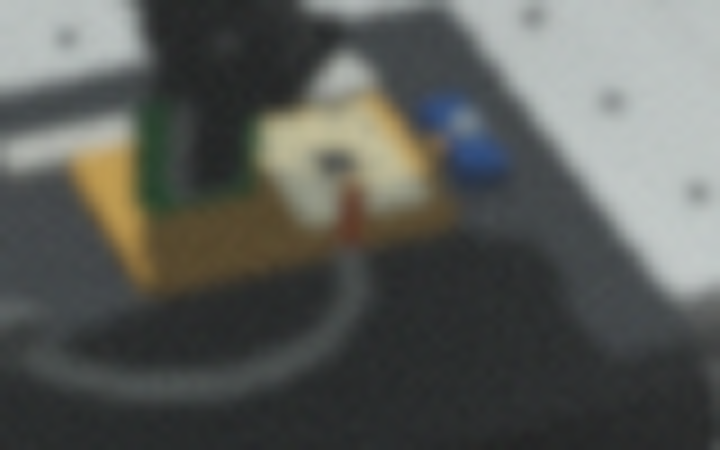

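Request:
step_arm(dr=[[0,0,0],[0,0,0],[0,0,0],[0,0,0],[0,0,0],[0,0,0],[0,0,0],[0,0,0]], xyz=[[-0.004,0,0],[-0.008,0,0],[-0.012,0,0],[-0.016,0,0],[-0.02,0,0],[-0.024,0,0],[-0.027,0,0],[-0.027,0,0]], gripper=[0.05,0.05,0.05,0.05,0.05,0.05,0.05,0.05])

```text
time: 22.4
ee_pos: [0.5675, -0.0488, 0.0676]
tcp_rot: [-179.9, -0.2, 175.8]
wrist_force: [-6.5, -1.3, 4.1]
opening: 0.0108
```

Request:
step_arm(dr=[[0,0,0],[0,0,0],[0,0,0],[0,0,0],[0,0,0],[0,0,0],[0,0,0],[0,0,0]], xyz=[[-0.003,0,0],[-0.006,0,0],[-0.009,0,0],[-0.012,0,0],[-0.014,0,0],[-0.014,0,0],[-0.014,0,0],[-0.014,0,0]], gripper=[0.05,0.05,0.05,0.05,0.05,0.05,0.05,0.05])

```text
time: 23.2
ee_pos: [0.568, -0.0488, 0.0676]
tcp_rot: [-179.9, -0.2, 175.8]
wrist_force: [-6.4, -3.4, 3.4]
opening: 0.0108
```

Request:
step_arm(dr=[[0,0,0],[0,0,0],[0,0,0],[0,0,0],[0,0,0],[0,0,0],[0,0,0],[0,0,0]], xyz=[[-0.003,0,0],[-0.006,0,0],[-0.009,0,0],[-0.012,0,0],[-0.015,0,0],[-0.015,0,0],[-0.015,0,0],[-0.015,0,0]], gripper=[0.05,0.05,0.05,0.05,0.05,0.05,0.05,0.05])

```text
time: 24.0
ee_pos: [0.5686, -0.0488, 0.0676]
tcp_rot: [-179.9, -0.2, 175.8]
wrist_force: [-6.0, -2.9, 5.8]
opening: 0.0108
```

Request:
step_arm(dr=[[0,0,0],[0,0,0],[0,0,0],[0,0,0],[0,0,0],[0,0,0],[0,0,0],[0,0,0]], xyz=[[-0.003,0,0],[-0.006,0,0],[-0.009,0,0],[-0.012,0,0],[-0.015,0,0],[-0.015,0,0],[-0.015,0,0],[-0.015,0,0]], gripper=[0.05,0.05,0.05,0.05,0.05,0.05,0.05,0.05])

```text
time: 24.8
ee_pos: [0.5692, -0.0489, 0.0676]
tcp_rot: [-179.9, -0.2, 175.8]
wrist_force: [-6.8, -1.2, 5.3]
opening: 0.0104
```

```bash
python3 - <<'E'
from h import *
c=snap('side','s14.png');o=bot.get_obs(); print(o['time'],o['ee_pos'],o['tcp_rot'],o['opening'],o['wrist_force'],o['torque'])
a=cv2.resize(cv2.imread('pics/s14.png')[205:255,320:400],None,fx=9,fy=9,interpolation=cv2.INTER_CUBIC)
cv2.imwrite('pics/s14c.png',a)
c=snap('wrist','w14.png')
E
```

```text
24.85 [ 0.56920132 -0.04889934  0.06758128] [-1.79912963e+02 -1.69806517e-01  1.75793044e+02] 0.010893448684698008 [-6.21207672 -1.5365958   4.99590742] [-0.37916248  1.19575841  0.1062869 ]
```

View pics/s14c.png

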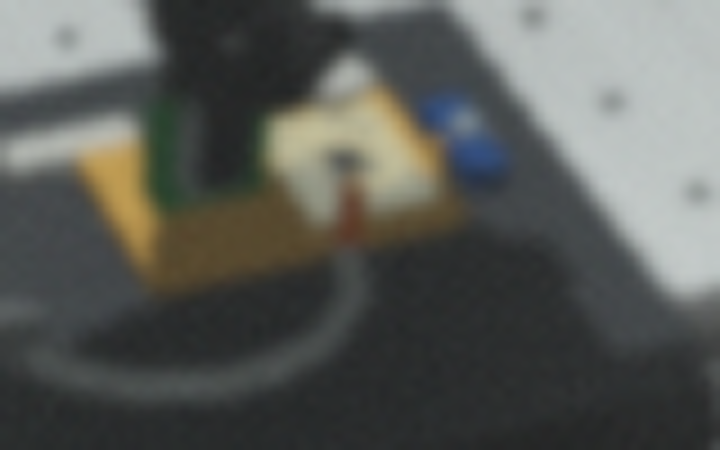

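View pics/w14.png

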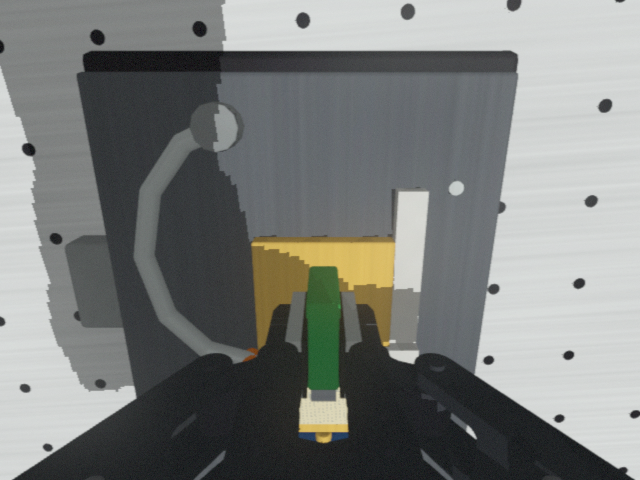

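Request:
step_arm(dr=[[0,0,0],[0,0,0],[0,0,0],[0,0,0],[0,0,0],[0,0,0],[0,0,0],[0,0,0]], xyz=[[-0.003,0,0],[-0.006,0,0],[-0.009,0,0],[-0.012,0,0],[-0.012,0,0],[-0.012,0,0],[-0.012,0,0],[-0.012,0,0]], gripper=[0.05,0.05,0.05,0.05,0.05,0.05,0.05,0.05])

```text
time: 25.7
ee_pos: [0.5697, -0.0489, 0.0676]
tcp_rot: [-179.9, -0.2, 175.8]
wrist_force: [-6.7, -2.9, 3.6]
opening: 0.0104
```

Request:
step_arm(dr=[[0,0,0],[0,0,0],[0,0,0],[0,0,0],[0,0,0],[0,0,0],[0,0,0],[0,0,0]], xyz=[[-0.003,0,0],[-0.006,0,0],[-0.009,0,0],[-0.012,0,0],[-0.012,0,0],[-0.012,0,0],[-0.012,0,0],[-0.012,0,0]], gripper=[0.05,0.05,0.05,0.05,0.05,0.05,0.05,0.05])

```text
time: 26.5
ee_pos: [0.5702, -0.049, 0.0676]
tcp_rot: [-179.9, -0.2, 175.8]
wrist_force: [-6.2, -2.4, 4.3]
opening: 0.0109
```

Request:
step_arm(dr=[[0,0,0],[0,0,0],[0,0,0],[0,0,0],[0,0,0],[0,0,0],[0,0,0],[0,0,0]], xyz=[[-0.003,0,0],[-0.006,0,0],[-0.009,0,0],[-0.012,0,0],[-0.012,0,0],[-0.012,0,0],[-0.012,0,0],[-0.012,0,0]], gripper=[0.05,0.05,0.05,0.05,0.05,0.05,0.05,0.05])

```text
time: 27.3
ee_pos: [0.5707, -0.049, 0.0676]
tcp_rot: [-179.9, -0.2, 175.8]
wrist_force: [-7.1, -2.8, 4.6]
opening: 0.0111
```

Request:
step_arm(dr=[[0,0,0],[0,0,0],[0,0,0],[0,0,0],[0,0,0],[0,0,0],[0,0,0],[0,0,0]], xyz=[[-0.003,0,0],[-0.006,0,0],[-0.009,0,0],[-0.012,0,0],[-0.012,0,0],[-0.012,0,0],[-0.012,0,0],[-0.012,0,0]], gripper=[0.05,0.05,0.05,0.05,0.05,0.05,0.05,0.05])

```text
time: 28.1
ee_pos: [0.571, -0.049, 0.0676]
tcp_rot: [-179.9, -0.2, 175.8]
wrist_force: [-7.3, -1.2, 4.2]
opening: 0.0109
```

Request:
step_arm(dr=[[0,0,0],[0,0,0],[0,0,0],[0,0,0],[0,0,0],[0,0,0],[0,0,0],[0,0,0]], xyz=[[-0.002,0,0],[-0.004,0,0],[-0.006,0,0],[-0.008,0,0],[-0.008,0,0],[-0.008,0,0],[-0.008,0,0],[-0.008,0,0]], gripper=[0.05,0.05,0.05,0.05,0.05,0.05,0.05,0.05])

```text
time: 28.9
ee_pos: [0.571, -0.049, 0.0676]
tcp_rot: [-179.9, -0.2, 175.8]
wrist_force: [-8.5, -2.6, 5.7]
opening: 0.0107
```

```bash
python3 - <<'E'
from h import *
o=bot.get_obs(); print(o['time'],o['ee_pos'],o['tcp_rot'],o['wrist_force'],o['torque'])
c=snap('wrist','w15.png')
a=cv2.resize(cv2.imread('pics/w15.png')[380:450,270:370],None,fx=7,fy=7,interpolation=cv2.INTER_CUBIC)
cv2.imwrite('pics/w15c.png',a)
E
```

```text
28.9 [ 0.5710111  -0.04901734  0.06759218] [-179.91588206   -0.2154953   175.79242776] [-8.4548331  -2.64990707  5.65856396] [-0.32620165  1.60148196  0.09469355]
```

View pics/w15c.png

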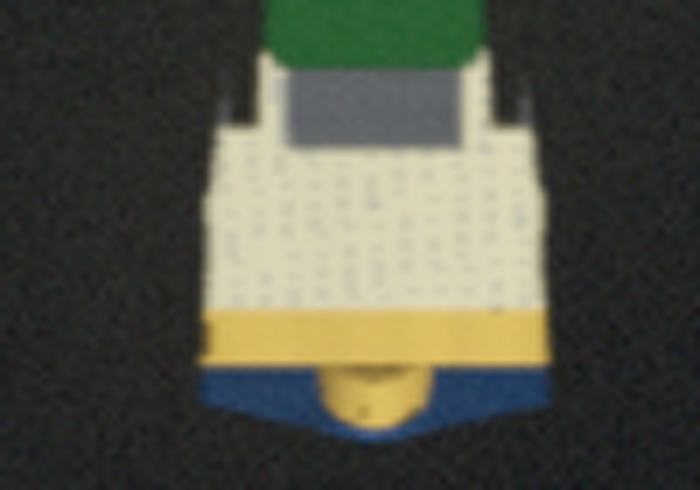

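Position stopped at x 0.571 while the command moved on, and the screw touches the carrier's end at (375,368). Press a little more.

Request:
step_arm(dr=[[0,0,0],[0,0,0],[0,0,0],[0,0,0],[0,0,0],[0,0,0],[0,0,0],[0,0,0]], xyz=[[-0.002,0,0],[-0.004,0,0],[-0.006,0,0],[-0.008,0,0],[-0.01,0,0],[-0.012,0,0],[-0.012,0,0],[-0.012,0,0]], gripper=[0.05,0.05,0.05,0.05,0.05,0.05,0.05,0.05])

```text
time: 29.75
ee_pos: [0.5711, -0.049, 0.0676]
tcp_rot: [-179.9, -0.3, 175.8]
wrist_force: [-11.9, -2.1, 6.7]
opening: 0.0112
```

```bash
python3 - <<'E'
from h import *
o=bot.get_obs(); print(o['time'],o['ee_pos'],o['tcp_rot'],o['wrist_force'],o['torque'])
E
```

```text
29.75 [ 0.57106718 -0.04901014  0.06760167] [-179.91542469   -0.26336071  175.79614998] [-11.85891909  -2.12335601   6.65578486] [-0.32578847  2.06134682  0.14204291]
```

Request:
step_arm(dr=[[0,0,0],[0,0,0],[0,0,0],[0,0,0],[0,0,0],[0,0,0],[0,0,0],[0,0,0]], xyz=[[0.005,0,0],[0.01,0,-0.002],[0.015,0,-0.004],[0.02,0,-0.005],[0.025,0,-0.006],[0.028,0,-0.006],[0.028,0,-0.006],[0.028,0,-0.006]], gripper=[0.05,0.05,0.05,0.05,0.05,0.05,0.05,0.05])

```text
time: 30.55
ee_pos: [0.5711, -0.049, 0.0676]
tcp_rot: [-179.9, -0.1, 175.8]
wrist_force: [-5.3, -3.3, 1.8]
opening: 0.0109
```

```bash
python3 - <<'E'
from h import *
o=bot.get_obs(); print(o['time'],o['ee_pos'],o['tcp_rot'],o['wrist_force'],o['torque'])
E
```

```text
30.55 [ 0.57106967 -0.0490002   0.06761015] [-1.79918362e+02 -1.47195881e-01  1.75794357e+02] [-5.30850137 -3.26639628  1.77076361] [-0.5435649   0.86949204  0.09733472]
```

Request:
step_arm(dr=[[0,0,0],[0,0,0],[0,0,0],[0,0,0],[0,0,0],[0,0,0],[0,0,0],[0,0,0]], xyz=[[0.007,0,0],[0.014,0,0],[0.014,0,0],[0.014,0,0],[0.014,0,0],[0.014,0,0],[0.014,0,0],[0.014,0,0]], gripper=[0.05,0.05,0.12,0.18,0.24,0.3,0.3,0.3], squeeze=20)

```text
time: 31.35
ee_pos: [0.5717, -0.0483, 0.0685]
tcp_rot: [180.0, 0.0, 175.8]
wrist_force: [0.2, 0.5, -0.4]
opening: 0.0256
```

```bash
python3 - <<'E'
from h import *
o=bot.get_obs(); print(o['time'],o['ee_pos'],o['tcp_rot'],o['wrist_force'],o['opening'])
c=snap('wrist','w16.png')
E
```

```text
31.35 [ 0.57174034 -0.04827567  0.06852343] [1.79990267e+02 1.89307357e-02 1.75833149e+02] [ 0.24327316  0.54675741 -0.36973151] 0.025589814635677024
```

View pics/w16.png

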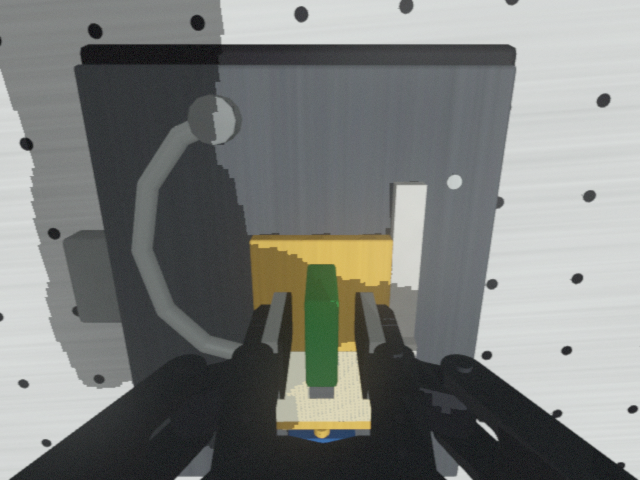

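Fingers are clear of the grip, and the carrier lies flush with the rail. Lift off and look.

Request:
step_arm(dr=[[0,0,0],[0,0,0],[0,0,0],[0,0,0],[0,0,0],[0,0,0],[0,0,0],[0,0,0]], xyz=[[0,0,-0.2],[0,0,-0.5],[0,0,-0.9],[0,0,-1.4],[0,0,-1.9],[0,0,-2.4],[0,0,-2.9],[0,0,-3.2]], gripper=[0.3,0.3,0.3,0.3,0.3,0.3,0.3,0.3])

```text
time: 32.2
ee_pos: [0.5721, -0.0484, 0.1993]
tcp_rot: [-180.0, 0.2, 175.8]
wrist_force: [0.6, -1.2, 0.2]
opening: 0.0254
```

Request:
step_arm(dr=[[0,0,0],[0,0,0],[0,0,0],[0,0,0],[0,0,0],[0,0,0],[0,0,0],[0,0,0]], xyz=[[0.5,0.5,-0.3],[1.2,1.2,-0.6],[2,2,-0.9],[2.8,2.8,-1],[3.6,3.6,-1],[4.2,4.2,-1],[4.5,4.5,-1],[4.5,4.5,-1]], gripper=[0.3,0.3,0.3,0.3,0.3,0.3,0.3,0.3])

```text
time: 33.0
ee_pos: [0.404, 0.1455, 0.2373]
tcp_rot: [180.0, 0.1, 176.0]
wrist_force: [0.4, -0.4, -0.7]
opening: 0.0257
```

```bash
python3 - <<'E'
from h import *
import pickle
t=snap('top','t17.png');s=snap('side','s17.png');o=bot.get_obs(); print(o['time'],o['ee_pos'],o['wrist_force'])
pickle.dump((t,s),open('p17.pkl','wb'))
cv2.imwrite('pics/t17c.png',cv2.resize(cv2.imread('pics/t17.png')[140:250,255:365],None,fx=5.4,fy=5.4,interpolation=cv2.INTER_CUBIC))
cv2.imwrite('pics/s17c.png',cv2.resize(cv2.imread('pics/s17.png')[195:290,290:410],None,fx=6,fy=6,interpolation=cv2.INTER_CUBIC))
E
```

```text
33.1 [0.40533825 0.14425661 0.23684552] [ 0.22413291 -0.09531361  0.68918471]
```

View pics/t17c.png

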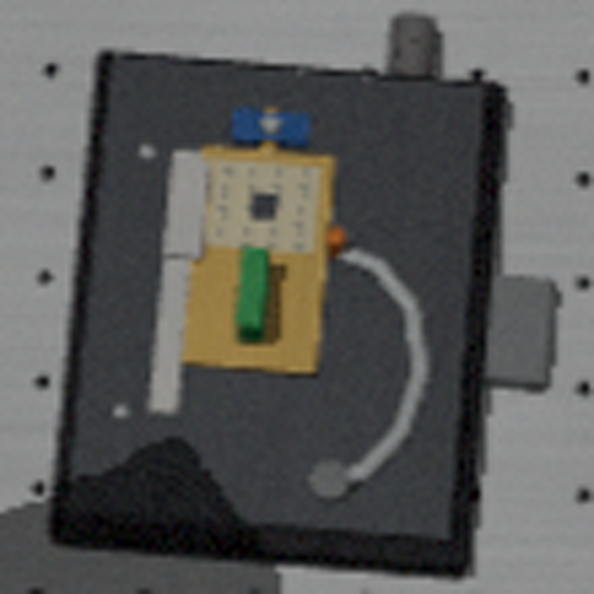

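View pics/s17c.png

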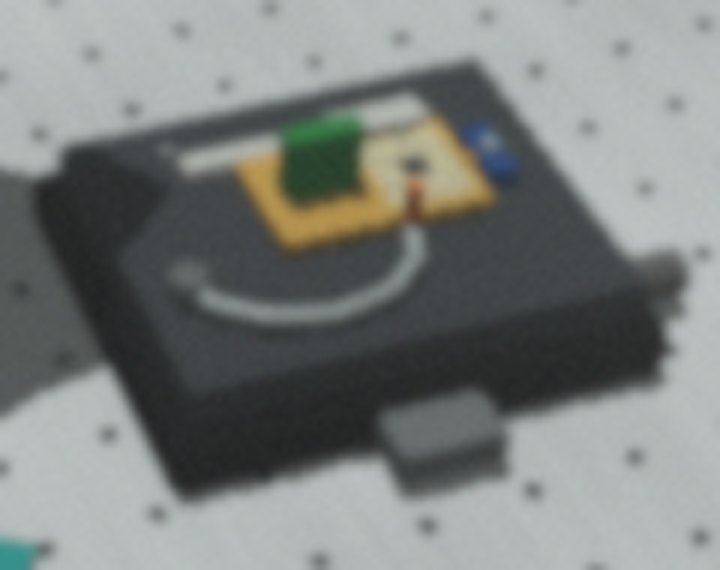

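View pics/t17.png

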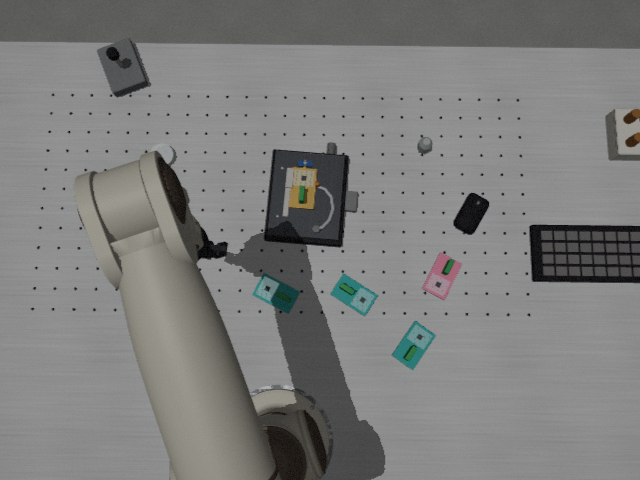

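```bash
python3 - <<'E'
from fit import *
import pickle
t,s=pickle.load(open('p17.pkl','rb'))
X=np.array([[50,-30,58],[-50,-30,58],[-50,30,58],[-4,6,92],[-4,-6,92],[-40,6,92]])/1000.
T=up([(336,158),(318,375),(184,362),(243,247),(269,249),(237,333)],5.4,(255,140))
x,r=fit([(t,a,np.array(u)) for a,u in zip(X,T)],[.58,-.05,-.07]); print(x,np.degrees(x[2]),r.round(1).tolist())
P=np.array([ 0.57888424,-0.04980352,-0.06846069]) # top-camera stage fit
cc,ss=np.cos(P[2]),np.sin(P[2]);d=x[:2]-P[:2];print(cc*d[0]+ss*d[1],-ss*d[0]+cc*d[1])
E
```

```text
[ 0.59107612 -0.05028356 -0.06557752] -3.7573152803147583 [[-0.1, -0.1], [0.0, 0.0], [-0.2, 0.5], [0.1, 0.1], [0.4, 0.1], [-0.1, -0.9]]
0.012196154361556528 0.00035510096908268336
```

Carrier in the seat frame is at x 12.2, y 0.4 mm, with yaw within 0.2° of the stage. That agrees with the expected seat, so I'm handing in.

```bash
python3 - <<'E'
from workcell import bot
print(bot.job_done())
E
```

```text
the job is handed in; nothing more can be done
None
```

The green-grip carrier is loaded in the slide holder and I handed the job in at about 33 s of the 67 s allowed. No verdict is reported, so what follows rests on my own checks.

**What I did:**
- I gripped the gold carrier with the green grip and drew the orange pin back with its long side, about 16 mm, which I estimate as 0.15 rad.
- I laid the carrier flat and slid it under the lip to the white fixed edge.
- I then pressed it along the edge against the brass screw. I estimate 5 N at the screw: 12 N at the wrist, less about 6.5 N of sliding friction.
- Before opening the fingers I relaxed the push, then lifted clear.

**Last checks, from the top and side pictures:**
- **Position:** the carrier's origin is at x 12.2 mm, y +0.4 mm in the seat frame, about 61 mm from the stop's origin. Its yaw is within 0.2° of the stage's.
- **Clamping:** the pin rests against the carrier's long side and the screw touches its end.
- **Other items:** the objective and mouse look undisturbed. The robot arm hid the red carrier and part of the dish in the final picture, but the tool did not go near either one at working height.

**Doubts:**
- The top and wrist cameras disagreed by about 3 mm on absolute position, though the relative positions agreed.
- Sliding friction was about 7 N, higher than the roughly 4 N I had reckoned.
- I did not read the arm's angle directly, only the pin's position and the spring force.

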